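# Load-side up and cover on a tube mixer

### The job

Turn the tube mixer's rotor between its two end posts until the open tube tray and the fin on it face straight up. Then take the cover plate off the sloping rest and set it down, not dropped, flat on the tray, handle up and with its edges flush with the tray's edges all round; leave it there. Leave the bottle, the tub and the carton around them where they stand.

Things in the scene. Friction and masses are not known exactly. Their poses are not given: they have to be found in the camera images.
- mixer: White bench tube mixer, fixed: base 110 (x) x 300 (y) x 18 mm, end posts 75 (x) x 26 x 140 mm high, inner faces at y = +-123 mm. Origin: centre of underside, on the table; z up. The rotor's axis runs along y (roughly away from the robot), 110 mm above the origin. Side by side the rotor carries a metal fin (-y half) and a grey tube tray (+y half); a dark counterweight bar is opposite them.
- rotor (a joint): Rotor angle, rad. 0: fin and tray face straight up. Positive: they lean to the mixer's -x side; starts between 0.42 and 0.78. No stop or click at 0 (limits -1.2, 1.4). Steady friction of about 0.25 N m: it stays where it is left.
- fin (a point): Grip point on the rotor's fin, an aluminium blade 12 mm thick (x), 95 mm long (y, along the axis), reaching out to 80 mm from the axis (z: outwards). Point: mid thickness and length, 66 mm from the axis, at the mixer's y = -62.5 mm. Blade free on both faces down to the 11 mm radius shaft. Too long to grip lengthwise: grip across the 12 mm, tool pointing in along the fin, and follow its arc.
- bed (a point): Centre of the open face of the rotor's grey tube tray, 60 (x) x 110 (y) mm, three capped tubes lying flush inside; the rim is flat and carries the cover. 30 mm from the rotor axis, at the mixer's y = +56 mm. z out of the open face, parallel to the fin; y along the axis. The fin's end is 16 mm from the tray's end and stands 50 mm higher.
- rest: Dark steel sloping rest, fixed: base 110 x 140 mm. Origin on the table under the slope's centre, z up, y level along the slope. The slope is an 80 x 140 mm plate, centre 85 mm above the origin, tilted 0.61 rad (35 degrees) to face up and to the rest's -x. A 5 mm lip along its low edge holds the cover.
- cover_grip (a point): Handle centre of the loose cover: aluminium plate 60 (x) x 110 (y) x 6 mm, about 160 g, with a white bar handle 14 mm thick (x), 95 long (y), from 6 to 50 mm above the underside. Point 28 mm above the underside's centre; z out of the top. Starts on the rest, tilted like it. Handle too long to grip lengthwise: grip across the 14 mm, tool square to the plate.
- spray: White closed bottle 64 mm across, 160 mm high; bystander. Origin centre of its underside.
- wipes: White tub with green lid, 84 mm across, 140 mm high; bystander. Origin centre of its underside.
- kit: Brown carton 80 x 130 x 70 mm; bystander. Origin centre of its underside.
Mind the look-alikes: they are no part of the job. Leave any black or pink look-alike of the part that bears cover_grip alone.

How it is judged:
By the outcome, as a careful person would: the job done as asked, in the order asked, and still so for the second after the job is handed in, with the robot touching nothing.
It also fails if it takes over 64 s, if anything falls off the work surface, if the arm or the gripper's body presses on something with over 40 N, if the wrist force passes 120 N, or if a joint passes its speed limit or range.

### The arm

A 6-joint arm with a two-finger parallel gripper is mounted at the origin on the work surface. World frame = base frame: x ahead of the robot, y to its left, z up, the work surface at z = 0. Lengths are in m, angles in rad, forces in N, time in s.
With the tool pointing down it reaches from about 0.225 to 0.875 m from the base axis. Payload 3.4 kg.
Tool frame: the origin (TCP) lies at the centre of the arm's flange, where the gripper is bolted on; the fingertips stand 173 mm ahead of it and the grasp point (between the pads) lies 155 mm ahead of it (grip_point_offset is the distance from the TCP to the grasp point, in m); z points along the fingers, y is the line along which they close (so a half turn about z gives the same grasp; the last joint's range is limited). The gripper opens to 85 mm and grips with 20 to 120 N. Pads are 22 mm wide; open, the fingers measure 114 mm over their backs; the gripper's body (76 mm by 85 mm) begins 54 mm behind the grasp point. The pads swing forward as they close: fully open they stand 13 mm farther back than shut.
Start: joints at [-1.406, 0.276, 1.505, -0, 1.361, -0.121], TCP at [0.162, -0.552, 0.405] pointing down, gripper open.
Joint ranges: [-2.89, 2.89], [-0.75, 2.08], [0.22, 2.7], [-1.18, 4.32], [0.11, 2.71], [-2.7, 2.7]. Speed limits (rad/s): [2.57, 2.57, 3.14, 3.14, 3.14, 3.14].

### API

Orientations are given as a unit quaternion [x, y, z, w].
In Python, from plant import * gives the robot as it stands.
- The arm moves only by the tool carry_out, never from a script. Its argument "rows" is a list of rows, each an object of numbers: "jaw": the closure, from -1 (fully open) to 1 (shut), so that 0 is half open; "x", "y", "z": the shift along the tool's x, y, z in cm; "ax", "ay", "az": the turn, a rotation vector about the tool's x, y, z in rad. In form: [{"jaw": .., "x": .., "y": .., "z": .., "ax": .., "ay": .., "az": ..}, ...]. A call has 1 to 20 rows; each row shifts and turns the commanded pose from where the row before left it, along the tool's axes as they then stand; what a row does not reach is not made up. A row lasts 1/12 s, in which the tool goes at most 41.7 mm and 7.16 degrees, less where a joint would pass 70% of its speed; a pose out of reach is approached as far as the arm can. A call with a gripper value outside its range is refused whole. The fingers move at their own pace and stop on an object; "squeeze" is the grip in N (left out, the last holds). Time passes only in rows, so rows that do not move let the fingers close. It gives the time, the measured TCP pose, the force, the opening and the grip force at its end, in the units of the state.
- read_state(): the state, without advancing time (a new reading comes with each control period).
- snapshot(name): name is "side" or "top"; returns a dict with "image" (480x640x3 uint8, red, green, blue), "mtx" (3x3 intrinsics, pixels), "R" (3x3) and "t" (3): a world point X has camera coordinates R X + t. Camera axes: x right, y down, z forward; pixel columns grow to the right and rows downward; lengths in m; the calibration is good to about 2 mm. A picture is of the moment at which its call begins. There is no depth.
- hand_in(): hands the job in; it is judged then, once.
Trained networks look in a picture, given as the dict that the camera call returned (one of the last four; its "shot" number tells which), for a name from the list of things; names that differ only in an ending like _2 or _b are one class to them, and where a whole thing is asked for, a point or a joint stands for the part that bears it (a point fixed in the world has none). Each returns a list of dicts, best first, with "conf" (0 to 1); they miss things now and then, are a little off and sometimes report something else, mostly with a low value. They report only what shows in the picture. A call takes as long as a camera call. They do not tell look-alikes from the thing itself.
- regions_of(picture, label): "pixels" (480x640 bool, what is visible of it) and "point" ([column, row] in pixels, amid what is visible of it).
The state is a dict: "clock": time; "q": joint angles; "qvel": joint speeds; "effort": joint torques, N m; "tool_pos": TCP position; "ee_rot": TCP orientation; "contact_force": force on the tool from outside, world axes, zero at the start; "ft_torque": the same for the moment, N m; "opening": finger opening in m; "grasp_force": force on a finger pad.
Only numpy, scipy, OpenCV 4.12 (cv2) and the standard library are available. Lean on these libraries where they do the work, as an engineer would, in place of code of your own. Each camera call takes 0.05 s, during which the arm holds its last target. There are 200 camera calls.

## Working session

There is one attempt and no reset: what is moved stays moved. The work goes in short steps, Python scripts to look and compute and a tool call to move; the robot and the scene stay as the last step left them, time stands still between calls to the robot, and variables do not carry over. Pictures are saved under pics/ and viewed, at most 10 in all, crops included, and the job is handed in when it is done.

Besides the shell and the picture viewer there is one more tool, called after ">>>" as name(argument=value, ...) on one line, values as JSON. carry_out: Moves the arm, as the interface text tells. Its arguments: {"type":"object","properties":{"rows":{"type":"array","items":{"type":"object","properties":{"jaw":{"type":"number"},"x":{"type":"number"},"y":{"type":"number"},"z":{"type":"number"},"ax":{"type":"number"},"ay":{"type":"number"},"az":{"type":"number"}}}},"squeeze":{"type":"number"}},"required":["rows"]}

```bash
mkdir -p pics; ls
cat > h.py <<'E'
from plant import *
import numpy as np, cv2
from scipy.spatial.transform import Rotation as Ro
from scipy.optimize import least_squares
def proj(s,X):
    c=np.atleast_2d(X)@np.array(s["R"]).T+np.array(s["t"]); p=c@np.array(s["mtx"]).T
    return p[:,:2]/p[:,2:]
def ray(s,px):
    R=np.array(s["R"]);o=-R.T@np.array(s["t"]);d=R.T@np.linalg.solve(np.array(s["mtx"]),[px[0],px[1],1.]);return o,d/np.linalg.norm(d)
def onz(s,px,z):
    o,d=ray(s,px);return o+d*(z-o[2])/d[2]
def tri(ss,pp):
    A=np.zeros((3,3));b=np.zeros(3)
    for s,p in zip(ss,pp):
        o,d=ray(s,p);M=np.eye(3)-np.outer(d,d);A+=M;b+=M@o
    return np.linalg.solve(A,b)
def save(s,n): cv2.imwrite(f"pics/{n}.png",np.array(s["image"])[:,:,::-1])
E
python3 - <<'E'
from h import *
S={n:snapshot(n) for n in("side","top")}
for n in S:
    save(S[n],n+"0")
    s=S[n];print(n,"cam",-np.array(s["R"]).T@s["t"],np.array(s["mtx"])[0,0])
    for l in "mixer rotor fin bed rest cover_grip spray wipes kit".split():
        for r in regions_of(S[n],l)[:3]:
            m=r["pixels"];ys,xs=np.nonzero(m);print(l,round(r["conf"],2),np.round(r["point"]),xs.min(),xs.max(),ys.min(),ys.max(),m.sum())
E
```

```text
pics
side cam [-0.08209144  0.78083941  0.71408405] 450.8067469136886
mixer 0.83 [266. 297.] 213 325 239 351 6873
mixer 0.18 [193. 354.] 160 225 318 392 3139
rotor 0.94 [254. 267.] 222 296 244 297 1591
rotor 0.17 [368. 232.] 350 388 218 247 661
fin 0.78 [254. 269.] 222 296 245 297 1602
bed 0.92 [256. 271.] 222 297 245 297 1597
rest 0.55 [378. 255.] 345 403 217 273 1329
cover_grip 0.81 [339. 273.] 317 358 256 291 764
cover_grip 0.79 [436. 230.] 424 443 219 248 367
cover_grip 0.73 [367. 233.] 351 388 218 247 645
spray 0.78 [400. 206.] 389 411 180 231 841
wipes 0.67 [256. 231.] 243 272 204 256 1411
kit 0.79 [194. 356.] 160 224 319 390 2983
top cam [0.51194377 0.01293884 1.12874169] 499.3905307407537
mixer 0.65 [235. 237.] 189 268 154 304 8297
mixer 0.34 [327. 125.] 310 349 100 151 1676
rotor 0.73 [226. 236.] 189 255 172 286 5076
rotor 0.54 [403. 264.] 387 425 234 288 1452
fin 0.95 [223. 236.] 189 254 172 286 5088
bed 0.65 [227. 238.] 189 254 172 286 5011
bed 0.29 [510. 251.] 488 539 233 264 1259
rest 0.7 [390. 271.] 374 434 231 302 1763
cover_grip 0.97 [502. 313.] 474 527 287 336 1457
cover_grip 0.89 [330. 260.] 312 349 235 288 1391
cover_grip 0.84 [426. 356.] 406 446 330 385 1426
spray 0.86 [510. 253.] 488 538 234 265 1247
spray 0.66 [233. 237.] 189 268 154 304 8381
wipes 0.59 [328. 124.] 310 350 99 153 1748
kit 0.95 [134. 233.] 102 160 197 264 2878
```

View pics/side0.png

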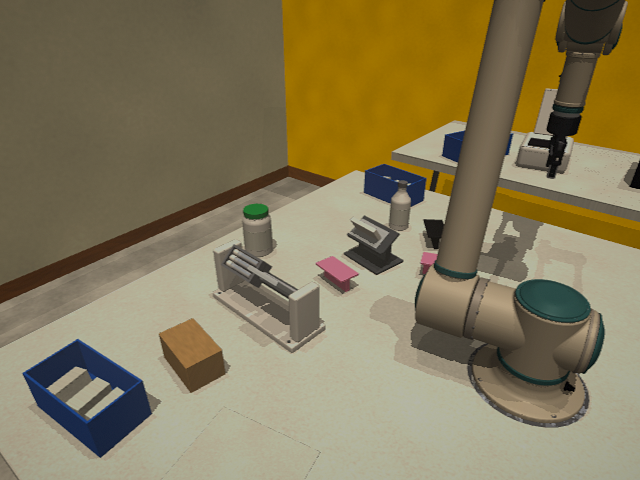

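View pics/top0.png

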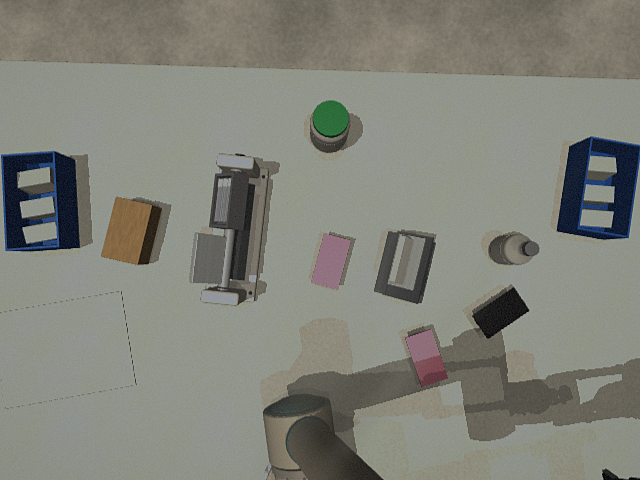

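Left in the top view is the mixer (post tops at about (237,160) and (220,297)), with the rotor leaning left. The rest with the cover on it is at (403,264). The pink and black plates are decoys. I'll look closer at both.

Run:
```python
import cv2,numpy as np
s=cv2.imread("pics/side0.png");t=cv2.imread("pics/top0.png")
def comb(a,b,f,n):
    c=[]
    for im,(x0,x1,y0,y1) in((t,a),(s,b)):
        r=cv2.resize(im[y0:y1,x0:x1],None,fx=f,fy=f,interpolation=cv2.INTER_CUBIC)
        r=cv2.convertScaleAbs(r,alpha=1.15)
        for k in range(x0-x0%10+10,x1,10): cv2.putText(r,str(k),((k-x0)*f,8),0,.3,(0,0,255));cv2.line(r,((k-x0)*f,10),((k-x0)*f,14),(0,0,255))
        for k in range(y0-y0%10+10,y1,10): cv2.putText(r,str(k),(0,(k-y0)*f),0,.3,(0,0,255));cv2.line(r,(20,(k-y0)*f),(24,(k-y0)*f),(0,0,255))
        c.append(r)
    h=max(x.shape[0] for x in c);c=[cv2.copyMakeBorder(x,0,h-x.shape[0],0,4,0) for x in c]
    o=np.hstack(c);print(o.shape);cv2.imwrite(n,o)
comb((184,278,148,312),(206,331,234,356),3,"pics/c1.png")
comb((368,442,224,308),(342,406,212,276),5,"pics/c2.png")
```

```text
(492, 665, 3)
(420, 698, 3)
```

View pics/c1.png

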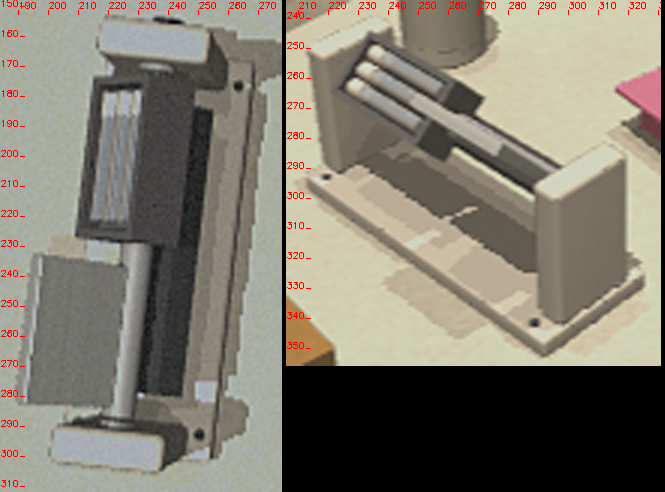

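View pics/c2.png

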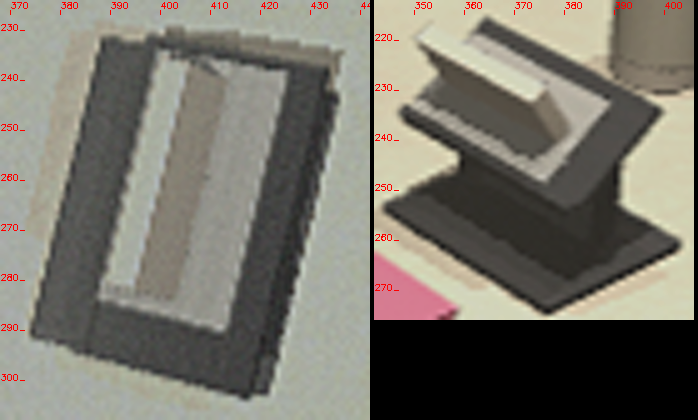

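```bash
cat > fit.py <<'E'
from h import *
import pickle
def Rz(a):return Ro.from_euler('z',a).as_matrix()
def Ry(a):return Ro.from_euler('y',a).as_matrix()
E
python3 - <<'E'
from fit import *
S={n:snapshot(n) for n in("top","side")}
pickle.dump(S,open("S.pkl","wb"))
T=lambda x,y:(184+x/3,148+y/3); D=lambda x,y:(206+(x-286)/3,234+y/3)
M=[("top",T(108,20),(-37.5,149,140)),("top",T(211,27),(37.5,149,140)),("top",T(206,62),(37.5,123,140)),("top",T(100,55),(-37.5,123,140)),
("top",T(54,425),(-37.5,-123,140)),("top",T(166,433),(37.5,-123,140)),("top",T(160,470),(37.5,-149,140)),("top",T(50,463),(-37.5,-149,140)),
("top",T(210,460),(55,-150,18)),("side",D(643,273),(55,-150,18)),("side",D(305,180),(-55,150,18)),("side",D(536,187),(-37.5,-123,140)),("side",D(608,145),(37.5,-123,140)),("side",D(625,157),(37.5,-149,140))]
def res(f,L):
    def r(p):
        return np.concatenate([proj(S[n],f(p,np.array(X)/1e3))[0]-px for n,px,X in L])
    return r
fm=lambda p,X:Rz(p[2])@X+[p[0],p[1],p[3]]
r=least_squares(res(fm,M),[.5,.2,-1.57,0],loss="soft_l1");m=r.x
print("mixer",m);print(np.round(r.fun.reshape(-1,2),1).tolist())
Rt=[("top",T(34,252),(6,-15,80)),("top",T(27,402),(6,-110,80)),("top",T(43,253),(6,-15,80)) ]
# fin outer edge corners (y -15..-110), tray face corners
FI=[("top",T(39,253),(0,-15,80)),("top",T(31,403),(0,-110,80)),("top",T(97,80),(-30,111,30)),("top",T(143,73),(30,111,30)),("top",T(127,238),(30,1,30)),("top",T(77,232),(-30,1,30)),
("side",D(373,35),(30,111,30)),("side",D(335,88),(-30,111,30)),("side",D(423,160),(-30,1,30))]
fr=lambda p,X:fm(m,Ry(-p[0])@X+[0,0,.11])
r=least_squares(res(fr,FI),[.6],loss="soft_l1");print("th",r.x,np.round(r.fun.reshape(-1,2),1).tolist())
th=r.x[0]
T=lambda x,y:(368+x/5,224+y/5); D=lambda x,y:(342+(x-374)/5,212+y/5)
C=[("top",T(160,48),(-7,47.5,50)),("top",T(187,57),(7,47.5,50)),("top",T(135,293),(7,-47.5,50)),("top",T(103,290),(-7,-47.5,50)),
("top",T(290,70),(30,55,6)),("top",T(224,331),(30,-55,6)),("top",T(97,302),(-30,-55,6)),
("side",D(432,25),(7,47.5,50)),("side",D(417,40),(-7,47.5,50)),("side",D(545,80),(7,-47.5,50)),("side",D(533,98),(-7,-47.5,50)),("side",D(611,100),(30,-55,6)),("side",D(545,183),(-30,-55,6)),("side",D(487,22),(30,55,6))]
fc=lambda p,X:Rz(p[2])@Ry(-.61)@X+p[[0,1,3]]
r=least_squares(res(fc,C),[.5,-.1,-1.57,.09],loss="soft_l1");c=r.x
print("cover",c,np.round(r.fun.reshape(-1,2),1).tolist())
pickle.dump((m,th,c),open("est.pkl","wb"))
print(read_state()["tool_pos"],read_state()["ee_rot"],read_state()["clock"])
E
```

```text
mixer [ 0.56712584  0.18318618 -1.64988245 -0.00618312]
[[-2.3, -1.5], [0.6, 0.2], [0.9, 1.3], [-1.1, -0.3], [0.0, -0.9], [0.5, 0.4], [1.0, 1.2], [-0.2, -0.4], [0.4, 0.6], [0.8, 0.9], [-0.9, -0.7], [-2.2, 0.5], [-1.5, -0.5], [1.4, 0.2]]
th [0.74222745] [[-0.4, 0.6], [-3.5, -0.3], [-0.5, -0.6], [2.5, 0.6], [1.5, 0.9], [0.0, 1.8], [-1.6, 0.1], [-1.9, 3.4], [-2.6, -2.4]]
cover [ 0.51021354 -0.18559403 -1.79126831  0.08284354] [[-0.1, 1.6], [0.7, 1.0], [0.0, -0.2], [0.3, -1.2], [-0.4, 0.6], [0.4, 0.5], [-0.0, -0.4], [-0.5, -1.2], [-0.6, -0.5], [0.5, 0.3], [-0.3, 0.6], [0.0, -0.1], [-0.2, -0.4], [-2.4, 1.2]]
[ 0.1621054  -0.55169578  0.40474656] [9.89807317e-01 1.42413032e-01 5.98399062e-06 6.55448122e-05] 1.1
```

```bash
cat > ref.py <<'E'
from fit import *
def refine(f,p0,edges,S,fixed_lo=None,clip=4.):
    """edges: list of (cam, A, B) in mm; fit p to canny distance"""
    DT={}
    for n in S:
        g=cv2.cvtColor(cv2.resize(np.array(S[n]["image"]),None,fx=4,fy=4,interpolation=cv2.INTER_CUBIC),cv2.COLOR_RGB2GRAY)
        g=cv2.GaussianBlur(g,(0,0),3);e=cv2.Canny(g,12,30)
        DT[n]=cv2.GaussianBlur(np.minimum(cv2.distanceTransform(255-e,cv2.DIST_L2,5)/4,clip),(0,0),1)
    def r(p):
        o=[]
        for n,A,B in edges:
            w=np.linspace(.05,.95,25)[:,None];X=(np.array(A)*(1-w)+np.array(B)*w)/1e3
            u=proj(S[n],np.array([f(p,x) for x in X])).astype(np.float32)*4+1.5
            o.append(cv2.remap(DT[n],u[:,:1],u[:,1:],cv2.INTER_LINEAR).ravel())
        return np.concatenate(o)
    q=least_squares(r,p0,diff_step=1e-3,x_scale=[.01]*len(p0),loss="soft_l1",f_scale=.5)
    print("mean px before/after",r(p0).mean().round(2),q.fun.mean().round(2),np.round(q.x,4),"per-edge",q.fun.reshape(-1,25).mean(1).round(1));return q.x
def rect(n,P):return [(n,P[i],P[(i+1)%4]) for i in range(4)]
def overlay(S,items,boxes,f,name):
    out=[]
    for n,(x0,x1,y0,y1) in boxes:
        im=cv2.resize(np.array(S[n]["image"])[y0:y1,x0:x1,::-1],None,fx=f,fy=f,interpolation=cv2.INTER_CUBIC)
        for fn,p,E,col in items:
            for m,A,B in E:
                if m==n:
                    u=(proj(S[n],np.array([fn(p,np.array(a)/1e3) for a in(A,B)]))-[x0,y0]+.5)*f
                    cv2.line(im,*[tuple(int(v) for v in k) for k in u],col,1)
        out.append(im)
    h=max(o.shape[0] for o in out)
    cv2.imwrite(name,np.hstack([cv2.copyMakeBorder(o,0,h-o.shape[0],0,4,0) for o in out]))
fm=lambda p,X:Rz(p[2])@X+[p[0],p[1],0]
frt=lambda p,X:fm(p,Ry(-p[3])@X+[0,0,.11])
fc=lambda p,X:Rz(p[2])@Ry(-.61)@X+np.array(p)[[0,1,3]]
def post(a,b,z=140):return [(-37.5,a,z),(37.5,a,z),(37.5,b,z),(-37.5,b,z)]
EM=rect("top",post(123,149))+rect("top",post(-149,-123))+[("top",(55,-150,18),(55,120,18)),("side",(-55,-150,18),(-55,150,18)),("side",(-55,-150,18),(55,-150,18))]+rect("side",post(-149,-123))+[("side",(-37.5,-123,140),(-37.5,-123,18)),("side",(37.5,-149,140),(37.5,-149,18))]
bd=[(-30,1,30),(30,1,30),(30,111,30),(-30,111,30)]
ER=rect("top",bd)+rect("side",bd)+[("top",(-6,-15,80),(-6,-110,80)),("top",(-6,-15,80),(-6,-15,20)),("top",(-6,-110,80),(-6,-110,20))]
pl=[(-30,-55,6),(30,-55,6),(30,55,6),(-30,55,6)];hd=[(-7,-47.5,50),(7,-47.5,50),(7,47.5,50),(-7,47.5,50)]
EC=rect("top",hd)+rect("side",hd)+[("top",pl[1],pl[2]),("top",pl[0],pl[1]),("side",pl[0],pl[1]),("side",pl[1],pl[2]),("side",pl[3],pl[0])]
E
python3 - <<'E'
from ref import *
S=pickle.load(open("S.pkl","rb"));m,th,c=pickle.load(open("est.pkl","rb"))
m=refine(fm,m[:3],EM,S)
mm=refine(lambda p,X:frt([*m,p[0]],X),[th],ER,S);mj=np.array([*m,mm[0]])
c=refine(fc,c,EC,S)
pickle.dump((mj,c),open("est2.pkl","wb"))
overlay(S,[(fm,mj,EM,(0,0,255)),(frt,mj,ER,(0,255,0)),(fc,c,EC,(255,0,255))],[("top",(184,278,148,312)),("side",(206,331,234,356))],3,"pics/o1.png")
E
```

```text
mean px before/after 0.84 0.75 [ 0.567   0.185  -1.6511] per-edge [0.7 0.4 0.5 1.3 0.4 0.3 0.3 0.6 0.5 0.2 0.3 0.5 1.7 2.2 0.3 1.8 1. ]
mean px before/after 0.97 0.96 [0.7312] per-edge [0.4 1.5 1.5 0.3 0.4 0.9 1.3 2.6 0.5 0.8 0.3]
mean px before/after 0.62 0.38 [ 0.5116 -0.1844 -1.7913  0.0819] per-edge [0.4 0.2 0.4 0.3 0.2 1.  1.  0.4 0.3 0.2 0.2 0.2 0.3]
```

View pics/o1.png

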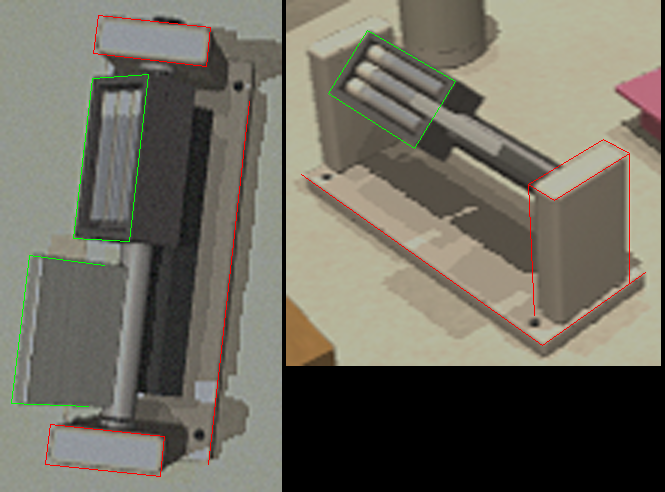

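Mixer (0.567, 0.185, yaw -1.651), rotor ≈0.73 rad; the green outline sits on the tray (top crop ~(110,160)) and on the fin edges. Next I'll plan the approach to the fin.

```bash
cat > plan.py <<'E'
from ref import *
def pose():
    s=read_state();return np.array(s["tool_pos"]),Ro.from_quat(s["ee_rot"])
def rows(P,dec=(1,2)):
    """P list of (pos,Rot) from current; prints rows (cm, rad), rounding with error feedback"""
    p,R=P[0];o=[]
    for q,Q in P[1:]:
        d=np.round(R.inv().apply(q-p)*100,dec[0]);a=np.round((R.inv()*Q).as_rotvec(),dec[1])
        o.append(dict(zip("x y z ax ay az".split(),[*map(float,d),*map(float,a)])))
        p=p+R.apply(d/100);R=R*Ro.from_rotvec(a)
    return o,(p,R)
def down(psi):  # tool z down, x at angle psi
    return Ro.from_euler('z',psi)*Ro.from_euler('x',np.pi)
def fin_pose(m,th,r,y=-.0625):
    ax=fm(m,np.array([0,y,.11]));n=Rz(m[2])@Ry(-th)@[0,0,1.]
    R=Ro.from_matrix(Rz(m[2])@Ry(-th))*down(-np.pi/2)   # tool x along mixer -y
    return ax+n*(r+.155),R
def cov_pose(c,h):
    Rm=Rz(c[2])@Ry(-.61)
    return np.array([c[0],c[1],c[3]])+Rm@[0,0,h+.155],Ro.from_matrix(Rm)*down(-np.pi/2)
E
python3 - <<'E'
from plan import *
mj,c=pickle.load(open("est2.pkl","rb"))
p0,R0=pose();p1,R1=fin_pose(mj[:3],mj[3],.146)
print(p1,R1.as_matrix().round(2).tolist())
tilt=Ro.from_matrix(Rz(mj[2])@Ry(-mj[3])@Rz(mj[2]).T); psi1=mj[2]-np.pi/2+2*np.pi
tv=tilt.as_rotvec();psi0=2*np.arctan2(*R0.as_quat()[[1,0]])
print(psi0,psi1)
N=36;L=[(p0,R0)]
for k in range(1,N+1):
    s=k/N;L.append((p0+(p1-p0)*s,Ro.from_rotvec(tv*max(0,(s-.5)*2))*down(psi0+(psi1-psi0)*s)))
o,e=rows(L);print(*o,sep="\n");print(e[0],(e[1].inv()*R1).magnitude())
E
```

```text
[0.52078257 0.39040395 0.33405725] [[-1.0, 0.06, -0.05], [0.08, 0.74, -0.67], [0.0, -0.67, -0.74]]
0.2857977404034038 3.0612854363727244
{'x': 1.7, 'y': -2.2, 'z': 0.2, 'ax': 0.0, 'ay': 0.0, 'az': -0.08}
{'x': 1.9, 'y': -2.1, 'z': 0.2, 'ax': 0.0, 'ay': 0.0, 'az': -0.07}
{'x': 2.0, 'y': -2.0, 'z': 0.2, 'ax': 0.0, 'ay': 0.0, 'az': -0.08}
{'x': 2.1, 'y': -1.8, 'z': 0.2, 'ax': 0.0, 'ay': 0.0, 'az': -0.08}
{'x': 2.3, 'y': -1.6, 'z': 0.2, 'ax': 0.0, 'ay': 0.0, 'az': -0.08}
{'x': 2.4, 'y': -1.4, 'z': 0.2, 'ax': 0.0, 'ay': 0.0, 'az': -0.07}
{'x': 2.5, 'y': -1.2, 'z': 0.2, 'ax': 0.0, 'ay': 0.0, 'az': -0.08}
{'x': 2.6, 'y': -1.1, 'z': 0.2, 'ax': 0.0, 'ay': 0.0, 'az': -0.08}
{'x': 2.7, 'y': -0.8, 'z': 0.2, 'ax': 0.0, 'ay': 0.0, 'az': -0.07}
{'x': 2.7, 'y': -0.6, 'z': 0.2, 'ax': 0.0, 'ay': 0.0, 'az': -0.08}
{'x': 2.8, 'y': -0.5, 'z': 0.2, 'ax': 0.0, 'ay': 0.0, 'az': -0.08}
{'x': 2.8, 'y': -0.2, 'z': 0.2, 'ax': 0.0, 'ay': 0.0, 'az': -0.08}
{'x': 2.8, 'y': 0.1, 'z': 0.1, 'ax': 0.0, 'ay': 0.0, 'az': -0.07}
{'x': 2.8, 'y': 0.2, 'z': 0.2, 'ax': 0.0, 'ay': 0.0, 'az': -0.08}
{'x': 2.7, 'y': 0.4, 'z': 0
[... 852 characters left out ...]
'az': -0.08}
{'x': 1.0, 'y': 2.5, 'z': -0.8, 'ax': 0.03, 'ay': -0.02, 'az': -0.08}
{'x': 0.8, 'y': 2.5, 'z': -0.9, 'ax': 0.04, 'ay': -0.03, 'az': -0.08}
{'x': 0.6, 'y': 2.6, 'z': -1.0, 'ax': 0.03, 'ay': -0.02, 'az': -0.07}
{'x': 0.5, 'y': 2.5, 'z': -1.0, 'ax': 0.04, 'ay': -0.01, 'az': -0.08}
{'x': 0.1, 'y': 2.6, 'z': -1.2, 'ax': 0.04, 'ay': -0.02, 'az': -0.08}
{'x': 0.0, 'y': 2.4, 'z': -1.3, 'ax': 0.04, 'ay': -0.01, 'az': -0.07}
{'x': -0.2, 'y': 2.5, 'z': -1.4, 'ax': 0.04, 'ay': -0.0, 'az': -0.08}
{'x': -0.4, 'y': 2.3, 'z': -1.5, 'ax': 0.04, 'ay': -0.01, 'az': -0.08}
{'x': -0.7, 'y': 2.3, 'z': -1.6, 'ax': 0.04, 'ay': -0.0, 'az': -0.08}
[0.5212994  0.39085918 0.33421296] 0.0052578129300094815
```

>>> carry_out(rows=[{"x":1.7,"y":-2.2,"z":0.2,"az":-0.08,"jaw":-0.2},{"x":1.9,"y":-2.1,"z":0.2,"az":-0.07},{"x":2.0,"y":-2.0,"z":0.2,"az":-0.08},{"x":2.1,"y":-1.8,"z":0.2,"az":-0.08},{"x":2.3,"y":-1.6,"z":0.2,"az":-0.08},{"x":2.4,"y":-1.4,"z":0.2,"az":-0.07},{"x":2.5,"y":-1.2,"z":0.2,"az":-0.08},{"x":2.6,"y":-1.1,"z":0.2,"az":-0.08},{"x":2.7,"y":-0.8,"z":0.2,"az":-0.07},{"x":2.7,"y":-0.6,"z":0.2,"az":-0.08},{"x":2.8,"y":-0.5,"z":0.2,"az":-0.08},{"x":2.8,"y":-0.2,"z":0.2,"az":-0.08},{"x":2.8,"y":0.1,"z":0.1,"az":-0.07},{"x":2.8,"y":0.2,"z":0.2,"az":-0.08},{"x":2.7,"y":0.4,"z":0.2,"az":-0.08},{"x":2.8,"y":0.7,"z":0.2,"az":-0.07},{"x":2.6,"y":0.8,"z":0.2,"az":-0.08},{"x":2.6,"y":1.1,"z":0.2,"az":-0.08}], squeeze=60)

```text
schema error: expected keys jaw, x, y, z, ax, ay, az
```

>>> carry_out(rows=[{"x":2.5,"y":1.3,"z":0.2,"ax":0.01,"ay":-0.04,"az":-0.07},{"x":2.4,"y":1.4,"z":0.1,"ax":0.01,"ay":-0.04,"az":-0.08},{"x":2.3,"y":1.6,"z":0.0,"ax":0.02,"ay":-0.04,"az":-0.08},{"x":2.2,"y":1.8,"z":-0.2,"ax":0.01,"ay":-0.03,"az":-0.08},{"x":1.9,"y":2.0,"z":-0.2,"ax":0.02,"ay":-0.04,"az":-0.07},{"x":1.9,"y":2.1,"z":-0.3,"ax":0.03,"ay":-0.03,"az":-0.08},{"x":1.6,"y":2.2,"z":-0.5,"ax":0.02,"ay":-0.03,"az":-0.08},{"x":1.5,"y":2.4,"z":-0.6,"ax":0.03,"ay":-0.03,"az":-0.07},{"x":1.3,"y":2.4,"z":-0.6,"ax":0.03,"ay":-0.03,"az":-0.08},{"x":1.0,"y":2.5,"z":-0.8,"ax":0.03,"ay":-0.02,"az":-0.08},{"x":0.8,"y":2.5,"z":-0.9,"ax":0.04,"ay":-0.03,"az":-0.08},{"x":0.6,"y":2.6,"z":-1.0,"ax":0.03,"ay":-0.02,"az":-0.07},{"x":0.5,"y":2.5,"z":-1.0,"ax":0.04,"ay":-0.01,"az":-0.08},{"x":0.1,"y":2.6,"z":-1.2,"ax":0.04,"ay":-0.02,"az":-0.08},{"x":0.0,"y":2.4,"z":-1.3,"ax":0.04,"ay":-0.01,"az":-0.07},{"x":-0.2,"y":2.5,"z":-1.4,"ax":0.04,"az":-0.08},{"x":-0.4,"y":2.3,"z":-1.5,"ax":0.04,"ay":-0.01,"az":-0.08},{"x":-0.7,"y":2.3,"z":-1.6,"ax":0.04,"az":-0.08}])

```text
schema error: expected keys jaw, x, y, z, ax, ay, az
```

Run:
```python
from plan import *
mj,c=pickle.load(open("est2.pkl","rb"))
s=read_state();print(s["clock"],np.round(s["q"],2),s["opening"],np.round(s["contact_force"],1),np.round(s["tool_pos"],4))
p,R=pose()
for r in(.106,.066):
    q,Q=fin_pose(mj[:3],mj[3],r);print(r,R.inv().apply(q-p)*100,(R.inv()*Q).as_rotvec())
S={n:snapshot(n) for n in("top","side")};pickle.dump(S,open("S2.pkl","wb"))
save(S["top"],"t2");save(S["side"],"s2")
a=np.hstack([cv2.resize(cv2.imread(f"pics/{n}.png")[y0:y1,x0:x1],None,fx=3,fy=3) for n,x0,x1,y0,y1 in(("t2",140,270,140,310),("s2",205,335,185,355))]);cv2.imwrite("pics/c3.png",a)
```

```text
1.1 [-1.41  0.28  1.5   0.    1.36 -0.12] 0.08557855082324023 [-0.1  0.4  0.5] [ 0.1621 -0.5517  0.4047]
0.106 [ 60.0166533  -77.78389858  10.0358012 ] [ 0.18492808 -0.99864057 -2.60924585]
0.066 [ 59.06049076 -75.29026144  13.01364052] [ 0.18492808 -0.99864057 -2.60924585]
```

View pics/c3.png

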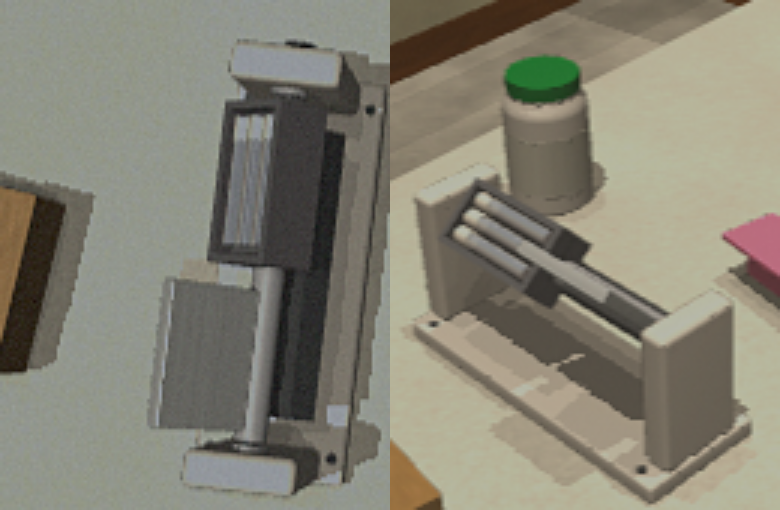

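All seven keys are required in every row, so nothing moved. The picture shows the unchanged scene (fin at crop ~(205,350), tray at (245,180)). Resending complete rows.

>>> carry_out(rows=[{"jaw":-0.2,"x":1.7,"y":-2.2,"z":0.2,"ax":0,"ay":0,"az":-0.08},{"jaw":-0.2,"x":1.9,"y":-2.1,"z":0.2,"ax":0,"ay":0,"az":-0.07},{"jaw":-0.2,"x":2.0,"y":-2.0,"z":0.2,"ax":0,"ay":0,"az":-0.08},{"jaw":-0.2,"x":2.1,"y":-1.8,"z":0.2,"ax":0,"ay":0,"az":-0.08},{"jaw":-0.2,"x":2.3,"y":-1.6,"z":0.2,"ax":0,"ay":0,"az":-0.08},{"jaw":-0.2,"x":2.4,"y":-1.4,"z":0.2,"ax":0,"ay":0,"az":-0.07},{"jaw":-0.2,"x":2.5,"y":-1.2,"z":0.2,"ax":0,"ay":0,"az":-0.08},{"jaw":-0.2,"x":2.6,"y":-1.1,"z":0.2,"ax":0,"ay":0,"az":-0.08},{"jaw":-0.2,"x":2.7,"y":-0.8,"z":0.2,"ax":0,"ay":0,"az":-0.07},{"jaw":-0.2,"x":2.7,"y":-0.6,"z":0.2,"ax":0,"ay":0,"az":-0.08},{"jaw":-0.2,"x":2.8,"y":-0.5,"z":0.2,"ax":0,"ay":0,"az":-0.08},{"jaw":-0.2,"x":2.8,"y":-0.2,"z":0.2,"ax":0,"ay":0,"az":-0.08},{"jaw":-0.2,"x":2.8,"y":0.1,"z":0.1,"ax":0,"ay":0,"az":-0.07},{"jaw":-0.2,"x":2.8,"y":0.2,"z":0.2,"ax":0,"ay":0,"az":-0.08},{"jaw":-0.2,"x":2.7,"y":0.4,"z":0.2,"ax":0,"ay":0,"az":-0.08},{"jaw":-0.2,"x":2.8,"y":0.7,"z":0.2,"ax":0,"ay":0,"az":-0.07},{"jaw":-0.2,"x":2.6,"y":0.8,"z":0.2,"ax":0,"ay":0,"az":-0.08},{"jaw":-0.2,"x":2.6,"y":1.1,"z":0.2,"ax":0,"ay":0,"az":-0.08}], squeeze=60)

```text
clock: 2.7
tool_pos: [0.3414, -0.0795, 0.3699]
ee_rot: [0.668, 0.744, 0.0, 0.001]
contact_force: [1.2, 0.8, 0.7]
opening: 0.051
grasp_force: 0.0
```

>>> carry_out(rows=[{"jaw":-0.2,"x":2.5,"y":1.3,"z":0.2,"ax":0.01,"ay":-0.04,"az":-0.07},{"jaw":-0.2,"x":2.4,"y":1.4,"z":0.1,"ax":0.01,"ay":-0.04,"az":-0.08},{"jaw":-0.2,"x":2.3,"y":1.6,"z":0.0,"ax":0.02,"ay":-0.04,"az":-0.08},{"jaw":-0.2,"x":2.2,"y":1.8,"z":-0.2,"ax":0.01,"ay":-0.03,"az":-0.08},{"jaw":-0.2,"x":1.9,"y":2.0,"z":-0.2,"ax":0.02,"ay":-0.04,"az":-0.07},{"jaw":-0.2,"x":1.9,"y":2.1,"z":-0.3,"ax":0.03,"ay":-0.03,"az":-0.08},{"jaw":-0.2,"x":1.6,"y":2.2,"z":-0.5,"ax":0.02,"ay":-0.03,"az":-0.08},{"jaw":-0.2,"x":1.5,"y":2.4,"z":-0.6,"ax":0.03,"ay":-0.03,"az":-0.07},{"jaw":-0.2,"x":1.3,"y":2.4,"z":-0.6,"ax":0.03,"ay":-0.03,"az":-0.08},{"jaw":-0.2,"x":1.0,"y":2.5,"z":-0.8,"ax":0.03,"ay":-0.02,"az":-0.08},{"jaw":-0.2,"x":0.8,"y":2.5,"z":-0.9,"ax":0.04,"ay":-0.03,"az":-0.08},{"jaw":-0.2,"x":0.6,"y":2.6,"z":-1.0,"ax":0.03,"ay":-0.02,"az":-0.07},{"jaw":-0.2,"x":0.5,"y":2.5,"z":-1.0,"ax":0.04,"ay":-0.01,"az":-0.08},{"jaw":-0.2,"x":0.1,"y":2.6,"z":-1.2,"ax":0.04,"ay":-0.02,"az":-0.08},{"jaw":-0.2,"x":0.0,"y":2.4,"z":-1.3,"ax":0.04,"ay":-0.01,"az":-0.07},{"jaw":-0.2,"x":-0.2,"y":2.5,"z":-1.4,"ax":0.04,"ay":0,"az":-0.08},{"jaw":-0.2,"x":-0.4,"y":2.3,"z":-1.5,"ax":0.04,"ay":-0.01,"az":-0.08},{"jaw":-0.2,"x":-0.7,"y":2.3,"z":-1.6,"ax":0.04,"ay":0,"az":-0.08}])

```text
clock: 4.2
tool_pos: [0.5215, 0.3924, 0.3341]
ee_rot: [0.034, 0.933, -0.359, -0.017]
contact_force: [0.6, -0.0, 0.4]
opening: 0.0511
grasp_force: 0.0
```

Run:
```python
from plan import *
mj,c=pickle.load(open("est2.pkl","rb"))
s=read_state();print(s["clock"],np.round(s["q"],2),s["opening"],np.round(s["contact_force"],1),np.round(s["tool_pos"],4))
p,R=pose()
for r in(.106,.066):
    q,Q=fin_pose(mj[:3],mj[3],r);print(r,R.inv().apply(q-p)*100,(R.inv()*Q).as_rotvec())
S={n:snapshot(n) for n in("top","side")};pickle.dump(S,open("S2.pkl","wb"))
save(S["top"],"t3");save(S["side"],"s3")
a=np.hstack([cv2.resize(cv2.imread(f"pics/{n}.png")[y0:y1,x0:x1],None,fx=3,fy=3) for n,x0,x1,y0,y1 in(("t3",140,270,140,310),("s3",205,335,185,355))]);cv2.imwrite("pics/c4.png",a)
```

```text
4.2 [ 0.68  0.6   1.27 -0.52  1.8  -0.8 ] 0.05109531172500245 [ 0.6 -0.   0.4] [0.5215 0.3924 0.3341]
0.106 [ 0.05087539 -0.1349673   4.13757965] [-0.00358965 -0.0012687   0.00868736]
0.066 [ 0.04573831 -0.12063094  8.13755066] [-0.00358965 -0.0012687   0.00868736]
```

>>> carry_out(rows=[{"jaw":-0.2,"x":0.05,"y":-0.12,"z":1.6,"ax":0,"ay":0,"az":0.01},{"jaw":-0.2,"x":0,"y":0,"z":1.6,"ax":0,"ay":0,"az":0},{"jaw":-0.2,"x":0,"y":0,"z":1.4,"ax":0,"ay":0,"az":0},{"jaw":-0.2,"x":0,"y":0,"z":1.0,"ax":0,"ay":0,"az":0},{"jaw":-0.2,"x":0,"y":0,"z":0.8,"ax":0,"ay":0,"az":0},{"jaw":-0.2,"x":0,"y":0,"z":0.6,"ax":0,"ay":0,"az":0},{"jaw":-0.2,"x":0,"y":0,"z":0.6,"ax":0,"ay":0,"az":0},{"jaw":-0.2,"x":0,"y":0,"z":0.5,"ax":0,"ay":0,"az":0},{"jaw":-0.2,"x":0,"y":0,"z":0,"ax":0,"ay":0,"az":0}])

```text
clock: 5.05
tool_pos: [0.5161, 0.3354, 0.2744]
ee_rot: [0.04, 0.933, -0.358, -0.015]
contact_force: [-0.4, 0.2, 0.2]
opening: 0.0513
grasp_force: 0.0
```

Run:
```python
from plan import *
S={n:snapshot(n) for n in("top","side")};pickle.dump(S,open("S3.pkl","wb"))
save(S["top"],"t4");save(S["side"],"s4")
a=np.hstack([cv2.resize(cv2.imread(f"pics/{n}.png")[y0:y1,x0:x1],None,fx=3,fy=3) for n,x0,x1,y0,y1 in(("t4",140,270,140,310),("s4",205,335,185,355))]);cv2.imwrite("pics/c5.png",a)
s=read_state();print(np.round(s["contact_force"],1))
```

```text
[ 0.5  1.1 -0.1]
```

View pics/c5.png

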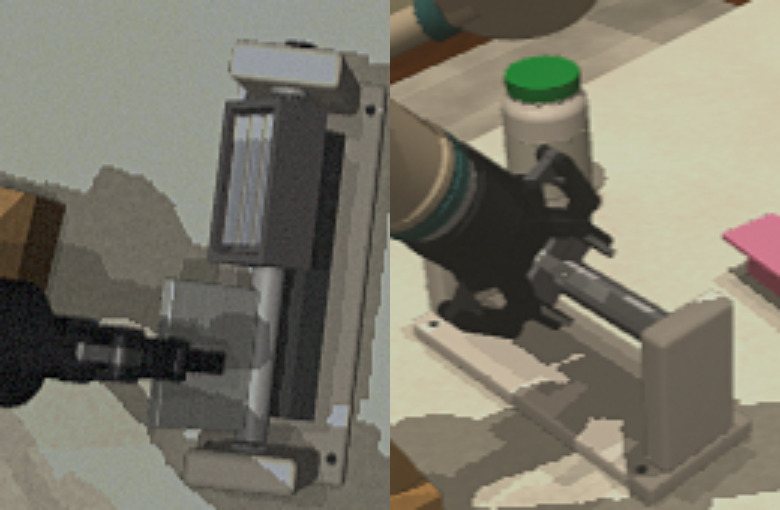

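The fingers straddle the fin at mid-length (top crop ~(205,360)). Closing.

>>> carry_out(rows=[{"jaw":1,"x":0,"y":0,"z":0,"ax":0,"ay":0,"az":0},{"jaw":1,"x":0,"y":0,"z":0,"ax":0,"ay":0,"az":0},{"jaw":1,"x":0,"y":0,"z":0,"ax":0,"ay":0,"az":0},{"jaw":1,"x":0,"y":0,"z":0,"ax":0,"ay":0,"az":0},{"jaw":1,"x":0,"y":0,"z":0,"ax":0,"ay":0,"az":0},{"jaw":1,"x":0,"y":0,"z":0,"ax":0,"ay":0,"az":0},{"jaw":1,"x":0,"y":0,"z":0,"ax":0,"ay":0,"az":0},{"jaw":1,"x":0,"y":0,"z":0,"ax":0,"ay":0,"az":0}], squeeze=50)

```text
clock: 5.82
tool_pos: [0.5163, 0.3363, 0.2752]
ee_rot: [0.04, 0.933, -0.358, -0.014]
contact_force: [0.1, 2.9, 3.2]
opening: 0.0113
grasp_force: 50.2
```

Run:
```python
from plan import *
mj,c=pickle.load(open("est2.pkl","rb"))
s=read_state();p,R=pose();print(np.round(s["contact_force"],1),np.round(s["ft_torque"],2),"tool",R.inv().apply(s["contact_force"]).round(1),R.inv().apply(s["ft_torque"]).round(2),s["opening"],s["grasp_force"])
q,Q=fin_pose(mj[:3],mj[3],.066);print(R.inv().apply(q-p)*100,(R.inv()*Q).as_rotvec())
Q=Ro.from_matrix(Rz(mj[2]))*down(-np.pi/2);print("turn to vertical",(R.inv()*Q).as_rotvec())
```

```text
[0.1 2.9 3.2] [0.35 0.1  0.15] tool [ 0.1  0.  -4.3] [-0.34 -0.   -0.2 ] 0.011265360148874129 50.21397650241852
[-0.01403813  0.1122067  -0.00813512] [-0.00144052 -0.0010305  -0.00551023]
turn to vertical [-0.73263465  0.00103044 -0.00563976]
```

>>> carry_out(rows=[{"jaw":1,"x":0,"y":-0.54,"z":0.01,"ax":-0.0245,"ay":0,"az":0},{"jaw":1,"x":0,"y":-1.08,"z":0.026,"ax":-0.049,"ay":0,"az":0},{"jaw":1,"x":0,"y":-1.08,"z":0.026,"ax":-0.049,"ay":0,"az":0},{"jaw":1,"x":0,"y":-1.08,"z":0.026,"ax":-0.049,"ay":0,"az":0},{"jaw":1,"x":0,"y":-1.08,"z":0.026,"ax":-0.049,"ay":0,"az":0},{"jaw":1,"x":0,"y":-1.08,"z":0.026,"ax":-0.049,"ay":0,"az":0},{"jaw":1,"x":0,"y":-1.08,"z":0.026,"ax":-0.049,"ay":0,"az":0},{"jaw":1,"x":0,"y":-1.08,"z":0.026,"ax":-0.049,"ay":0,"az":0}])

```text
clock: 6.48
tool_pos: [0.5103, 0.2671, 0.3176]
ee_rot: [0.042, 0.983, -0.181, -0.006]
contact_force: [-0.4, 1.1, 0.7]
opening: 0.011
grasp_force: 49.9
```

```bash
cat > st.py <<'E'
from plan import *
mj,c=pickle.load(open("est2.pkl","rb"))
s=read_state();p,R=pose();print(s["clock"],"tool F",R.inv().apply(s["contact_force"]).round(1),"M",R.inv().apply(s["ft_torque"]).round(2),round(s["opening"],4),s["grasp_force"],np.round(s["q"],2))
Q=Ro.from_matrix(Rz(mj[2]))*down(-np.pi/2);v=(R.inv()*Q).as_rotvec();print("turn to vertical",v.round(4))
q,Q=fin_pose(mj[:3],-v[0],.066);print("fin model err cm",(R.inv().apply(q-p)*100).round(3))
E
python3 st.py
```

```text
6.4833 tool F [ 0.5  0.7 -1.1] M [-0.07  0.08 -0.2 ] 0.011 49.8888373374939 [ 0.46  0.4   1.57 -0.32  1.37 -0.93]
turn to vertical [-0.3633  0.0026 -0.0053]
fin model err cm [-0.055  0.156  0.046]
```

>>> carry_out(rows=[{"jaw":1,"x":0,"y":-1.08,"z":0.026,"ax":-0.049,"ay":0,"az":0},{"jaw":1,"x":0,"y":-1.08,"z":0.026,"ax":-0.049,"ay":0,"az":0},{"jaw":1,"x":0,"y":-1.08,"z":0.026,"ax":-0.049,"ay":0,"az":0},{"jaw":1,"x":0,"y":-1.08,"z":0.026,"ax":-0.049,"ay":0,"az":0},{"jaw":1,"x":0,"y":-1.08,"z":0.026,"ax":-0.049,"ay":0,"az":0},{"jaw":1,"x":0,"y":-1.08,"z":0.026,"ax":-0.049,"ay":0,"az":0},{"jaw":1,"x":0,"y":-1.08,"z":0.026,"ax":-0.049,"ay":0,"az":0},{"jaw":1,"x":0,"y":-0.49,"z":0.01,"ax":-0.022,"ay":0,"az":0},{"jaw":1,"x":0,"y":0,"z":0,"ax":0,"ay":0,"az":0},{"jaw":1,"x":0,"y":0,"z":0,"ax":0,"ay":0,"az":0}])

```text
clock: 7.32
tool_pos: [0.5037, 0.1886, 0.332]
ee_rot: [0.043, 0.999, -0.001, 0.002]
contact_force: [0.1, -1.3, 5.1]
opening: 0.0115
grasp_force: 50.6
```

```bash
python3 st.py
python3 - <<'E'
from plan import *
S={n:snapshot(n) for n in("top","side")};pickle.dump(S,open("S4.pkl","wb"))
mj,c=pickle.load(open("est2.pkl","rb"))
# rotor from tray edges
E4=rect("top",bd)+rect("side",bd)
for cams in(("top",),("side",),("top","side")):
    E=[e for e in E4 if e[0] in cams]
    refine(lambda p,X:frt([*mj[:3],p[0]],X),[0.0],E,S)
    refine(frt,[*mj[:3],0.0],E,S)
overlay(S,[(frt,[*mj[:3],0],E4,(0,255,0)),(fm,mj,EM,(0,0,255))],[("top",(184,278,148,312)),("side",(206,331,234,356))],3,"pics/o2.png")
E
```

```text
7.3167 tool F [-0.3 -1.3 -5.1] M [ 0.    0.2  -0.21] 0.0115 50.57605683803558 [ 0.23  0.27  1.7  -0.    1.17 -1.25]
turn to vertical [-0.0018  0.0032 -0.0058]
fin model err cm [-0.081  0.19   0.104]
mean px before/after 0.46 0.42 [-0.0113] per-edge [0.5 0.2 0.7 0.2]
mean px before/after 0.46 0.36 [ 0.5679  0.1841 -1.6446 -0.0071] per-edge [0.6 0.2 0.4 0.2]
mean px before/after 1.04 1.0 [-0.01] per-edge [0.9 0.7 0.9 1.5]
mean px before/after 1.04 0.64 [ 0.5648  0.1825 -1.5978 -0.1039] per-edge [1.  0.5 0.5 0.6]
mean px before/after 0.75 0.71 [-0.01] per-edge [0.5 0.3 0.7 0.2 0.9 0.7 0.9 1.5]
mean px before/after 0.75 0.64 [ 0.5673  0.1847 -1.6357 -0.043 ] per-edge [0.5 0.3 0.6 0.3 0.9 0.6 0.9 1.2]
```

View pics/o2.png

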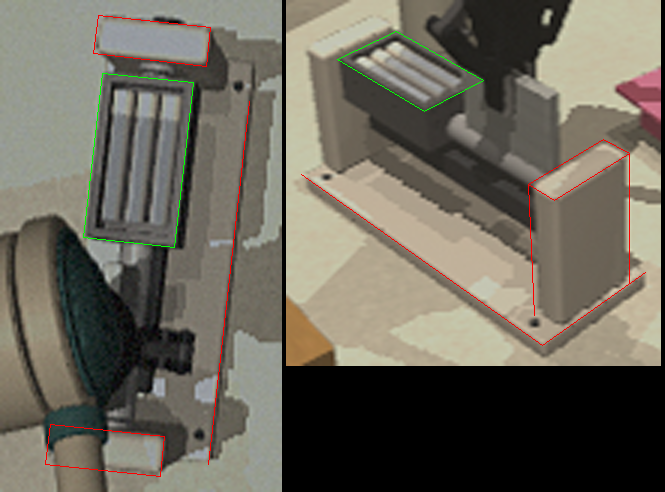

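The tray outline matches at angle ~0 (tray in top crop at ~(140,160)) and the fin stands upright in the side view. Release, retract, then plan to the cover.

>>> carry_out(rows=[{"jaw":-0.2,"x":0,"y":0,"z":0,"ax":0,"ay":0,"az":0},{"jaw":-0.2,"x":0,"y":0,"z":0,"ax":0,"ay":0,"az":0},{"jaw":-0.2,"x":0,"y":0,"z":0,"ax":0,"ay":0,"az":0},{"jaw":-0.2,"x":0,"y":0,"z":0,"ax":0,"ay":0,"az":0},{"jaw":-0.2,"x":0,"y":0,"z":0,"ax":0,"ay":0,"az":0},{"jaw":-0.2,"x":0,"y":0,"z":-1,"ax":0,"ay":0,"az":0},{"jaw":-0.2,"x":0,"y":0,"z":-2,"ax":0,"ay":0,"az":0},{"jaw":-0.2,"x":0,"y":0,"z":-3,"ax":0,"ay":0,"az":0},{"jaw":-0.2,"x":0,"y":0,"z":-3,"ax":0,"ay":0,"az":0},{"jaw":-0.2,"x":0,"y":0,"z":-2,"ax":0,"ay":0,"az":0}])

```text
clock: 8.25
tool_pos: [0.5034, 0.1893, 0.4451]
ee_rot: [0.043, 0.999, 0.0, 0.003]
contact_force: [0.7, -0.2, 0.4]
opening: 0.051
grasp_force: 0.0
```

```bash
python3 st.py;python3 - <<'E'
from plan import *
mj,c=pickle.load(open("est2.pkl","rb"))
p0,R0=pose();p1,R1=cov_pose(c,.108);rel=(R0.inv()*R1).as_rotvec();print(p1,rel)
N=18;L=[(p0,R0)]
for k in range(1,N+1):
    s=k/N;L.append((p0+(p1-p0)*s,R0*Ro.from_rotvec(rel*s)))
o,e=rows(L);print(*[list(x.values()) for x in o],sep="\n");print(e[0]-p1,(e[1].inv()*R1).magnitude())
E
```

```text
8.25 tool F [-0.8 -0.1 -0.4] M [-0.04 -0.06  0.02] 0.051 0.0 [ 0.23  0.2   1.51 -0.    1.43 -1.25]
turn to vertical [ 0.0004  0.0062 -0.0053]
fin model err cm [-0.045  0.075 11.411]
[ 0.54456776 -0.03740068  0.29745823] [0.60991347 0.04715131 0.12881726]
[-0.3, -1.2, 0.8, 0.03, 0.0, 0.01]
[-0.4, -1.2, 0.9, 0.04, 0.01, 0.0]
[-0.3, -1.2, 0.9, 0.03, -0.0, 0.01]
[-0.4, -1.2, 0.9, 0.04, 0.0, 0.01]
[-0.4, -1.1, 1.0, 0.03, 0.0, 0.01]
[-0.3, -1.0, 1.0, 0.03, 0.01, 0.0]
[-0.4, -1.1, 1.1, 0.04, -0.0, 0.01]
[-0.4, -0.9, 1.0, 0.03, 0.0, 0.01]
[-0.5, -1.0, 1.2, 0.03, 0.0, 0.0]
[-0.4, -0.9, 1.1, 0.04, 0.01, 0.01]
[-0.4, -0.9, 1.2, 0.03, -0.0, 0.01]
[-0.5, -0.8, 1.2, 0.04, 0.0, 0.01]
[-0.4, -0.8, 1.2, 0.03, 0.0, 0.0]
[-0.5, -0.7, 1.2, 0.03, 0.01, 0.01]
[-0.4, -0.7, 1.3, 0.04, -0.0, 0.01]
[-0.5, -0.6, 1.3, 0.03, 0.0, 0.0]
[-0.5, -0.6, 1.3, 0.04, 0.0, 0.01]
[-0.5, -0.6, 1.4, 0.03, 0.01, 0.01]
[ 0.00020246 -0.00048537 -0.00029209] 0.0028612171235630284
```

>>> carry_out(rows=[{"jaw":-0.2,"x":-0.3,"y":-1.2,"z":0.8,"ax":0.03,"ay":0,"az":0.01},{"jaw":-0.2,"x":-0.4,"y":-1.2,"z":0.9,"ax":0.04,"ay":0.01,"az":0},{"jaw":-0.2,"x":-0.3,"y":-1.2,"z":0.9,"ax":0.03,"ay":0,"az":0.01},{"jaw":-0.2,"x":-0.4,"y":-1.2,"z":0.9,"ax":0.04,"ay":0,"az":0.01},{"jaw":-0.2,"x":-0.4,"y":-1.1,"z":1.0,"ax":0.03,"ay":0,"az":0.01},{"jaw":-0.2,"x":-0.3,"y":-1.0,"z":1.0,"ax":0.03,"ay":0.01,"az":0},{"jaw":-0.2,"x":-0.4,"y":-1.1,"z":1.1,"ax":0.04,"ay":0,"az":0.01},{"jaw":-0.2,"x":-0.4,"y":-0.9,"z":1.0,"ax":0.03,"ay":0,"az":0.01},{"jaw":-0.2,"x":-0.5,"y":-1.0,"z":1.2,"ax":0.03,"ay":0,"az":0},{"jaw":-0.2,"x":-0.4,"y":-0.9,"z":1.1,"ax":0.04,"ay":0.01,"az":0.01},{"jaw":-0.2,"x":-0.4,"y":-0.9,"z":1.2,"ax":0.03,"ay":0,"az":0.01},{"jaw":-0.2,"x":-0.5,"y":-0.8,"z":1.2,"ax":0.04,"ay":0,"az":0.01},{"jaw":-0.2,"x":-0.4,"y":-0.8,"z":1.2,"ax":0.03,"ay":0,"az":0},{"jaw":-0.2,"x":-0.5,"y":-0.7,"z":1.2,"ax":0.03,"ay":0.01,"az":0.01},{"jaw":-0.2,"x":-0.4,"y":-0.7,"z":1.3,"ax":0.04,"ay":0,"az":0.01},{"jaw":-0.2,"x":-0.5,"y":-0.6,"z":1.3,"ax":0.03,"ay":0,"az":0},{"jaw":-0.2,"x":-0.5,"y":-0.6,"z":1.3,"ax":0.04,"ay":0,"az":0.01},{"jaw":-0.2,"x":-0.5,"y":-0.6,"z":1.4,"ax":0.03,"ay":0.01,"az":0.01}])

```text
clock: 9.75
tool_pos: [0.5444, -0.0385, 0.294]
ee_rot: [0.106, 0.947, -0.3, -0.035]
contact_force: [0.5, -0.4, 0.1]
opening: 0.0508
grasp_force: 0.0
```

Run:
```python
from plan import *
mj,c=pickle.load(open("est2.pkl","rb"))
p,R=pose();q,Q=cov_pose(c,.030);print(R.inv().apply(q-p)*100,(R.inv()*Q).as_rotvec(),np.round(read_state()["q"],2))
S={n:snapshot(n) for n in("top","side")};pickle.dump(S,open("S5.pkl","wb"))
E4=rect("top",bd)+rect("side",bd)
fy=[("top",(x,-15,80),(x,-110,80)) for x in(-6,6)]+[("top",(-6,y,80),(6,y,80)) for y in(-15,-110)]
E=[e for e in E4 if e[0]=="top"]
refine(lambda p,X:frt([*p,0],X),mj[:3],E+fy,S)
refine(frt,[*mj[:3],0.0],E+fy,S)
overlay(S,[(frt,[*mj[:3],0],E4+fy,(0,255,0))],[("top",(184,278,148,312)),("side",(206,331,234,356))],3,"pics/o3.png")
```

```text
[-0.03167544 -0.08314906  7.45528993] [-0.00323744 -0.00463583 -0.00044951] [-0.    0.39  1.72 -0.63  1.25 -1.08]
mean px before/after 0.81 0.75 [ 0.5683  0.1848 -1.6551] per-edge [1.4 2.4 0.3 0.2 0.3 0.2 0.5 0.6]
mean px before/after 0.81 0.75 [ 0.5682  0.1842 -1.6515  0.0122] per-edge [1.5 2.4 0.3 0.2 0.3 0.3 0.5 0.6]
```

View pics/o3.png

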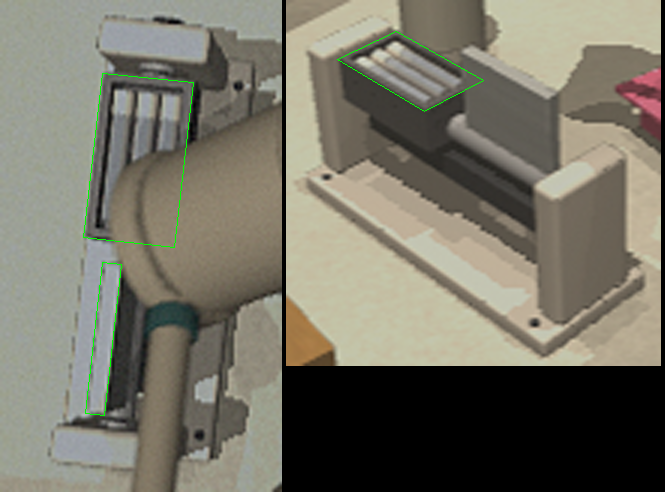

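Fin upright and tray level (fin in side crop ~(510,110)). Descend on the handle and grip.

>>> carry_out(rows=[{"jaw":-0.2,"x":-0.03,"y":-0.08,"z":1.6,"ax":-0.003,"ay":-0.005,"az":0},{"jaw":-0.2,"x":0,"y":0,"z":1.6,"ax":0,"ay":0,"az":0},{"jaw":-0.2,"x":0,"y":0,"z":1.4,"ax":0,"ay":0,"az":0},{"jaw":-0.2,"x":0,"y":0,"z":1.0,"ax":0,"ay":0,"az":0},{"jaw":-0.2,"x":0,"y":0,"z":0.8,"ax":0,"ay":0,"az":0},{"jaw":-0.2,"x":0,"y":0,"z":0.6,"ax":0,"ay":0,"az":0},{"jaw":-0.2,"x":0,"y":0,"z":0.4,"ax":0,"ay":0,"az":0},{"jaw":-0.2,"x":0,"y":0,"z":0,"ax":0,"ay":0,"az":0},{"jaw":-0.2,"x":0,"y":0,"z":0,"ax":0,"ay":0,"az":0}])

```text
clock: 10.6
tool_pos: [0.535, -0.08, 0.2336]
ee_rot: [0.105, 0.948, -0.298, -0.033]
contact_force: [0.1, 0.3, -0.4]
opening: 0.0513
grasp_force: 0.0
```

>>> carry_out(rows=[{"jaw":1,"x":0,"y":0,"z":0,"ax":0,"ay":0,"az":0},{"jaw":1,"x":0,"y":0,"z":0,"ax":0,"ay":0,"az":0},{"jaw":1,"x":0,"y":0,"z":0,"ax":0,"ay":0,"az":0},{"jaw":1,"x":0,"y":0,"z":0,"ax":0,"ay":0,"az":0},{"jaw":1,"x":0,"y":0,"z":0,"ax":0,"ay":0,"az":0},{"jaw":1,"x":0,"y":0,"z":0,"ax":0,"ay":0,"az":0},{"jaw":1,"x":0,"y":0,"z":0,"ax":0,"ay":0,"az":0},{"jaw":1,"x":0,"y":0,"z":0,"ax":0,"ay":0,"az":0}], squeeze=40)

```text
clock: 11.27
tool_pos: [0.5349, -0.0806, 0.2344]
ee_rot: [0.105, 0.948, -0.299, -0.033]
contact_force: [-0.5, -2.1, 6.8]
opening: 0.0136
grasp_force: 43.3
```

```bash
python3 st.py
python3 - <<'E'
from plan import *
mj,c=pickle.load(open("est2.pkl","rb"))
p,R=pose();q,Q=cov_pose(c,.028);print(R.inv().apply(q-p)*100,(R.inv()*Q).as_rotvec())
pickle.dump((p,R.as_quat()),open("grip.pkl","wb"))
E
```

```text
11.2667 tool F [ 0.  -5.7 -4.3] M [0.56 0.07 0.12] 0.0136 43.286864161491394 [-0.08  0.44  1.82 -0.69  1.09 -1.03]
turn to vertical [-0.6099 -0.0426 -0.1353]
fin model err cm [ 10.623  28.11  -26.612]
[0.00515675 0.01894131 0.29630263] [-0.0009444   0.00030278  0.00040467]
```

>>> carry_out(rows=[{"jaw":1,"x":0,"y":0,"z":-0.4,"ax":0,"ay":0,"az":0},{"jaw":1,"x":0,"y":0,"z":-0.8,"ax":0,"ay":0,"az":0},{"jaw":1,"x":0,"y":0,"z":-1.5,"ax":0,"ay":0,"az":0},{"jaw":1,"x":0,"y":0,"z":-2,"ax":0,"ay":0,"az":0},{"jaw":1,"x":0,"y":0,"z":-2,"ax":0,"ay":0,"az":0},{"jaw":1,"x":0,"y":0,"z":-1.3,"ax":0,"ay":0,"az":0}])

```text
clock: 11.77
tool_pos: [0.5453, -0.034, 0.2998]
ee_rot: [0.105, 0.949, -0.296, -0.033]
contact_force: [-1.1, 0.4, -1.8]
opening: 0.0134
grasp_force: 42.6
```

```bash
python3 st.py
cat > bed.py <<'E'
from plan import *
M3=np.array([.5677,.1838,-1.650])
def bed_pose(h,m=M3): return fm(m,np.array([0,.056,.14]))+[0,0,h+.155], Ro.from_matrix(Rz(m[2]))*down(-np.pi/2)
E
python3 - <<'E'
from bed import *
p0,R0=pose();p1,R1=bed_pose(.030);p1[2]=.42;rel=(R0.inv()*R1).as_rotvec();print(p1,rel)
N=18;L=[(p0,R0)]
for k in range(1,N+1):
    s=k/N;L.append((p0+(p1-p0)*s,R0*Ro.from_rotvec(rel*s)))
o,e=rows(L);print(*[list(x.values()) for x in o],sep="\n");print(e[0]-p1,(e[1].inv()*R1).magnitude())
E
```

```text
11.7667 tool F [1.2 1.1 1.3] M [-0.51  0.01  0.  ] 0.0134 42.630409598350525 [ 0.    0.38  1.71 -0.62  1.26 -1.09]
turn to vertical [-0.6046 -0.0419 -0.1349]
fin model err cm [ 10.585  27.931 -18.376]
[0.62352444 0.17936923 0.42      ] [-0.60462665 -0.0421949  -0.1359214 ]
[-0.2, 0.6, -1.3, -0.03, -0.0, -0.01]
[-0.1, 0.7, -1.2, -0.04, -0.0, -0.01]
[-0.2, 0.8, -1.2, -0.03, -0.01, -0.0]
[-0.2, 0.7, -1.2, -0.03, 0.0, -0.01]
[-0.2, 0.8, -1.2, -0.04, -0.0, -0.01]
[-0.2, 0.9, -1.1, -0.03, -0.0, -0.01]
[-0.2, 0.9, -1.1, -0.04, -0.01, -0.0]
[-0.3, 0.9, -1.1, -0.03, 0.0, -0.01]
[-0.2, 0.9, -1.0, -0.03, -0.0, -0.01]
[-0.2, 1.0, -1.0, -0.04, -0.0, -0.01]
[-0.3, 1.0, -1.0, -0.03, -0.01, -0.0]
[-0.3, 1.1, -0.9, -0.03, 0.0, -0.01]
[-0.2, 1.0, -0.9, -0.04, -0.0, -0.01]
[-0.3, 1.1, -0.9, -0.03, -0.0, -0.01]
[-0.3, 1.2, -0.8, -0.03, -0.01, -0.0]
[-0.3, 1.1, -0.8, -0.04, 0.0, -0.01]
[-0.4, 1.2, -0.8, -0.03, -0.0, -0.01]
[-0.3, 1.2, -0.7, -0.03, -0.0, -0.01]
[0.00011419 0.00024902 0.00014121] 0.0065517953065845815
```

>>> carry_out(rows=[{"jaw":1,"x":-0.2,"y":0.6,"z":-1.3,"ax":-0.03,"ay":0,"az":-0.01},{"jaw":1,"x":-0.1,"y":0.7,"z":-1.2,"ax":-0.04,"ay":0,"az":-0.01},{"jaw":1,"x":-0.2,"y":0.8,"z":-1.2,"ax":-0.03,"ay":-0.01,"az":0},{"jaw":1,"x":-0.2,"y":0.7,"z":-1.2,"ax":-0.03,"ay":0,"az":-0.01},{"jaw":1,"x":-0.2,"y":0.8,"z":-1.2,"ax":-0.04,"ay":0,"az":-0.01},{"jaw":1,"x":-0.2,"y":0.9,"z":-1.1,"ax":-0.03,"ay":0,"az":-0.01},{"jaw":1,"x":-0.2,"y":0.9,"z":-1.1,"ax":-0.04,"ay":-0.01,"az":0},{"jaw":1,"x":-0.3,"y":0.9,"z":-1.1,"ax":-0.03,"ay":0,"az":-0.01},{"jaw":1,"x":-0.2,"y":0.9,"z":-1.0,"ax":-0.03,"ay":0,"az":-0.01},{"jaw":1,"x":-0.2,"y":1.0,"z":-1.0,"ax":-0.04,"ay":0,"az":-0.01},{"jaw":1,"x":-0.3,"y":1.0,"z":-1.0,"ax":-0.03,"ay":-0.01,"az":0},{"jaw":1,"x":-0.3,"y":1.1,"z":-0.9,"ax":-0.03,"ay":0,"az":-0.01},{"jaw":1,"x":-0.2,"y":1.0,"z":-0.9,"ax":-0.04,"ay":0,"az":-0.01},{"jaw":1,"x":-0.3,"y":1.1,"z":-0.9,"ax":-0.03,"ay":0,"az":-0.01},{"jaw":1,"x":-0.3,"y":1.2,"z":-0.8,"ax":-0.03,"ay":-0.01,"az":0},{"jaw":1,"x":-0.3,"y":1.1,"z":-0.8,"ax":-0.04,"ay":0,"az":-0.01},{"jaw":1,"x":-0.4,"y":1.2,"z":-0.8,"ax":-0.03,"ay":0,"az":-0.01},{"jaw":1,"x":-0.3,"y":1.2,"z":-0.7,"ax":-0.03,"ay":0,"az":-0.01}])

```text
clock: 13.27
tool_pos: [0.6236, 0.1797, 0.4183]
ee_rot: [0.037, 0.999, -0.002, -0.003]
contact_force: [1.0, 0.3, -1.9]
opening: 0.0134
grasp_force: 42.5
```

```bash
python3 st.py
python3 - <<'E'
from bed import *
p,R=pose()
q,Q=bed_pose(.031+.015);print("to hover15",R.inv().apply(q-p)*100,(R.inv()*Q).as_rotvec())
E
```

```text
13.2667 tool F [-1.   0.3  1.9] M [-0.02 -0.    0.01] 0.0134 42.5122994184494 [ 0.17  0.38  1.31 -0.    1.45 -1.32]
turn to vertical [-0.0047 -0.0052  0.0056]
fin model err cm [11.896  0.292  8.789]
to hover15 [-3.11048859e-02  3.94692718e-03  7.72798529e+00] [-0.00473929 -0.00519748  0.00450066]
```

>>> carry_out(rows=[{"jaw":1,"x":-0.03,"y":0,"z":1.5,"ax":-0.005,"ay":-0.005,"az":0.005},{"jaw":1,"x":0,"y":0,"z":2,"ax":0,"ay":0,"az":0},{"jaw":1,"x":0,"y":0,"z":2,"ax":0,"ay":0,"az":0},{"jaw":1,"x":0,"y":0,"z":1.4,"ax":0,"ay":0,"az":0},{"jaw":1,"x":0,"y":0,"z":0.8,"ax":0,"ay":0,"az":0},{"jaw":1,"x":0,"y":0,"z":0,"ax":0,"ay":0,"az":0},{"jaw":1,"x":0,"y":0,"z":0,"ax":0,"ay":0,"az":0}])

```text
clock: 13.85
tool_pos: [0.6238, 0.1784, 0.3413]
ee_rot: [0.04, 0.999, -0.001, -0.0]
contact_force: [0.3, 0.2, -2.0]
opening: 0.0137
grasp_force: 42.5
```

```bash
python3 st.py
python3 - <<'E'
from bed import *
p,R=pose();print(p,R.as_quat().round(4))
q,Q=bed_pose(.031);print("to bed",R.inv().apply(q-p)*100,(R.inv()*Q).as_rotvec())
S={n:snapshot(n) for n in("top","side")};pickle.dump(S,open("S6.pkl","wb"))
# predicted cover in hand: underside center = p+R*(0,0,.186)
cc=p+R.apply([0,0,.186]);Rc=(R*down(-np.pi/2).inv()).as_matrix()
fh=lambda d,X:cc+Rc@(X+np.array(d))
pl0=[(-30,-55,0),(30,-55,0),(30,55,0),(-30,55,0)]
EH=rect("top",pl)+rect("side",pl)+rect("side",pl0)
fb=lambda m,X:fm(m,X)
ET=[(n,tuple(np.array(a)+[0,0,110]),tuple(np.array(b)+[0,0,110])) for n,a,b in rect("top",bd)+rect("side",bd)]
overlay(S,[(fh,[0,0,0],EH,(0,0,255)),(fm,M3,ET,(0,255,0))],[("top",(200,265,150,250)),("side",(205,305,220,300))],4,"pics/o4.png")
E
```

```text
13.85 tool F [-0.3  0.2  2. ] M [ 0.04 -0.01 -0.02] 0.0137 42.45980501174927 [ 0.17  0.42  1.44 -0.    1.28 -1.32]
turn to vertical [-0.0022 -0.0001 -0.0004]
fin model err cm [11.972  0.248  1.031]
[0.62382766 0.17844293 0.3413061 ] [ 4.040e-02  9.992e-01 -1.100e-03 -1.000e-04]
to bed [0.03755594 0.09328263 1.53040974] [-2.22162499e-03 -9.21186057e-05 -1.53910170e-03]
```

View pics/o4.png

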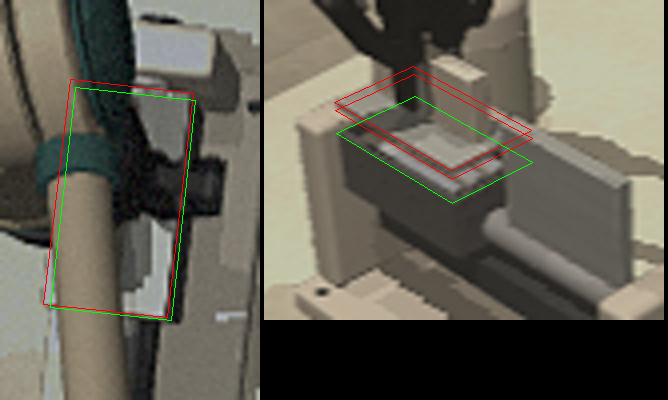

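The held cover hovers above the tray (side crop ~(430,135), tray outline ~(435,150)), and the red and green outlines nearly coincide. A numeric relative fit of cover and tray in the same camera comes next.

```bash
cat > cmp.py <<'E'
from bed import *
def bedfit(S,cams,z,keep=None,yaw=M3[2]):
    E=[(n,tuple(np.array(a)+[0,0,z-30]),tuple(np.array(b)+[0,0,z-30])) for n,a,b in rect("top",bd)+rect("side",bd) if n in cams]
    if keep: E=[E[i] for i in keep]
    return refine(lambda p,X:fm([*p,yaw],X),M3[:2],E,{n:S[n] for n in cams},clip=5.)
E
python3 - <<'E'
from cmp import *
S4=pickle.load(open("S4.pkl","rb"));S5=pickle.load(open("S5.pkl","rb"))
for z in(140,):
    print("top S4");bedfit(S4,("top",),z)
    print("side S4");bedfit(S4,("side",),z)
    print("side S5");bedfit(S5,("side",),z);bedfit(S5,("side",),z,keep=[0,1,3]);bedfit(S5,("side",),z,keep=[0,3])
# brightness profiles across the near (-x) and -y tray edges in side S5 for truth
for S,nm in((S5,"S5"),):
    g=cv2.cvtColor(np.array(S["side"]["image"]),cv2.COLOR_RGB2GRAY).astype(np.float32)
    for lab,pt,d in(("-x",(-30,56),(1,0)),("-y",(0,1),(0,1)),("+y",(0,111),(0,1)),("+x",(30,56),(1,0))):
        pr=[]
        for k in np.arange(-8,9,1):
            v=[]
            for o in np.linspace(-15,15,13):
                X=np.array([pt[0]+d[0]*k+d[1]*o,pt[1]+d[1]*k+d[0]*o,140])/1e3
                u=proj(S["side"],fm(M3,X))[0];v.append(cv2.getRectSubPix(g,(1,1),(float(u[0]),float(u[1])))[0,0])
            pr.append(int(np.mean(v)))
        print(lab,pr)
E
```

```text
top S4
mean px before/after 0.4 0.36 [0.5678 0.1843] per-edge [0.6 0.2 0.4 0.2]
side S4
mean px before/after 1.02 0.95 [0.5645 0.1821] per-edge [1.2 1.1 0.5 1. ]
side S5
mean px before/after 1.19 1.17 [0.5661 0.1851] per-edge [1.5 1.3 0.6 1.3]
mean px before/after 1.26 0.82 [0.5882 0.1825] per-edge [0.6 0.8 1.1]
mean px before/after 1.2 0.59 [0.5898 0.1762] per-edge [0.7 0.4]
-x [59, 59, 59, 59, 58, 59, 60, 65, 72, 81, 90, 96, 101, 108, 117, 130, 142]
-y [70, 69, 68, 67, 66, 67, 69, 73, 79, 86, 92, 95, 97, 97, 97, 98, 103]
+y [60, 68, 77, 85, 92, 96, 99, 100, 101, 102, 104, 107, 113, 120, 129, 139, 149]
+x [56, 60, 66, 73, 80, 85, 88, 92, 97, 102, 107, 110, 111, 111, 111, 110, 110]
```

>>> carry_out(rows=[{"jaw":1,"x":0.04,"y":0.09,"z":0.4,"ax":-0.002,"ay":0,"az":-0.0015},{"jaw":1,"x":0,"y":0,"z":0.4,"ax":0,"ay":0,"az":0},{"jaw":1,"x":0,"y":0,"z":0.3,"ax":0,"ay":0,"az":0},{"jaw":1,"x":0,"y":0,"z":0.1,"ax":0,"ay":0,"az":0},{"jaw":1,"x":0,"y":0,"z":0.0,"ax":0,"ay":0,"az":0},{"jaw":1,"x":0,"y":0,"z":0.0,"ax":0,"ay":0,"az":0}])

```text
clock: 14.45
tool_pos: [0.6235, 0.179, 0.3295]
ee_rot: [0.04, 0.999, -0.0, 0.0]
contact_force: [-1.0, 0.2, -2.5]
opening: 0.0135
grasp_force: 42.5
```

```bash
cat > b.py <<'E'
from bed import *
s=read_state();p,R=pose();print(s["clock"],p.round(4),"F",R.inv().apply(s["contact_force"]).round(1),"M",R.inv().apply(s["ft_torque"]).round(2))
q,Q=bed_pose(.031);print("to bed",(R.inv().apply(q-p)*100).round(3),(R.inv()*Q).as_rotvec().round(4))
E
python3 b.py
```

```text
14.45 [0.6235 0.179  0.3295] F [1.  0.1 2.5] M [-0.03 -0.01 -0.02]
to bed [-0.001  0.037  0.352] [-0.0007  0.0005 -0.0003]
```

>>> carry_out(rows=[{"jaw":1,"x":0,"y":0,"z":0.1,"ax":0,"ay":0,"az":0},{"jaw":1,"x":0,"y":0,"z":0.1,"ax":0,"ay":0,"az":0},{"jaw":1,"x":0,"y":0,"z":0.05,"ax":0,"ay":0,"az":0},{"jaw":1,"x":0,"y":0,"z":0,"ax":0,"ay":0,"az":0},{"jaw":1,"x":0,"y":0,"z":0,"ax":0,"ay":0,"az":0}])

```text
clock: 14.87
tool_pos: [0.6235, 0.179, 0.3271]
ee_rot: [0.04, 0.999, -0.0, 0.0]
contact_force: [0.0, 0.7, -1.3]
opening: 0.0135
grasp_force: 42.5
```

```bash
python3 b.py
cat > prof.py <<'E'
from cmp import *
import sys
# brightness across cover plate edges (z=147 top edge) along mixer axes, offsets mm from M3 placement
def prof(S,z,edges,ks=np.arange(-8,9)):
    for n,lab,pt,d,span in edges:
        g=cv2.cvtColor(np.array(S[n]["image"]),cv2.COLOR_RGB2GRAY).astype(np.float32)
        pr=[]
        for k in ks:
            v=[]
            for o in np.linspace(span[0],span[1],13):
                X=np.array([pt[0]+d[0]*k+d[1]*o,pt[1]+d[1]*k+d[0]*o,z])/1e3
                u=proj(S[n],fm(M3,X))[0];v.append(cv2.getRectSubPix(g,(1,1),(float(u[0]),float(u[1])))[0,0])
            pr.append(int(np.mean(v)))
        print(n,lab,z,pr)
ED=[("side","-x",(-30,56),(1,0),(-20,20)),("side","-y",(0,1),(0,1),(-20,20)),("side","+x",(30,56),(1,0),(-20,20)),("side","+y",(0,111),(0,1),(-20,20)),
("top","+x",(30,56),(1,0),(-45,-25)),("top","+x",(30,56),(1,0),(35,50)),("top","-y",(0,1),(0,1),(15,28)),("top","+y",(0,111),(0,1),(10,28)),("top","-x",(-30,56),(1,0),(-50,-40))]
E
python3 - <<'E'
from prof import *
S={n:snapshot(n) for n in("top","side")};pickle.dump(S,open("S7.pkl","wb"))
prof(S,147,ED)
print("tray before");prof(pickle.load(open("S4.pkl","rb")),140,ED)
E
```

```text
14.8667 [0.6235 0.179  0.3271] F [0.  0.7 1.3] M [ 0.03  0.04 -0.  ]
to bed [0.    0.033 0.108] [-0.0006  0.0007 -0.0002]
side -x 147 [53, 53, 53, 55, 58, 64, 72, 80, 89, 97, 104, 109, 110, 111, 111, 110, 108]
side -y 147 [71, 70, 70, 73, 77, 81, 87, 94, 105, 118, 129, 136, 138, 138, 137, 137, 134]
side +x 147 [108, 108, 108, 108, 108, 108, 109, 109, 109, 110, 108, 107, 105, 104, 104, 105, 108]
side +y 147 [101, 102, 104, 105, 107, 110, 112, 115, 119, 124, 129, 134, 138, 143, 145, 146, 147]
top +x 147 [162, 161, 161, 162, 165, 170, 150, 96, 44, 23, 21, 22, 26, 36, 67, 102, 115]
top +x 147 [106, 108, 109, 109, 109, 111, 106, 79, 46, 31, 28, 27, 29, 38, 62, 92, 107]
top -y 147 [48, 48, 48, 47, 43, 37, 41, 71, 107, 144, 169, 167, 163, 162, 161, 161, 161]
top +y 147 [106, 106, 106, 108, 112, 114, 116, 112, 88, 59, 52, 61, 71, 77, 80, 77, 72]
top -x 147 [159, 158, 159, 159, 159, 158, 155, 151, 155, 161, 162, 163, 161, 140, 116, 111, 110]
tray before
side -x 140 [59, 58, 58, 58, 58, 58, 59, 63, 70, 79, 88, 93, 98, 103, 113, 126, 140]
side -y 140 [69, 69, 68, 67, 66, 67, 68, 71, 76, 81, 85, 89, 91, 92, 93, 96, 101]
side +x 140 [56, 62, 70, 80, 89, 96, 100, 101, 103, 102, 100, 95, 90, 84, 77, 72, 65]
side +y 140 [58, 66, 75, 84, 91, 96, 99, 100, 101, 102, 104, 108, 113, 121, 130, 139, 148]
top +x 140 [81, 76, 85, 97, 102, 104, 102, 81, 47, 26, 21, 25, 33, 62, 97, 110, 109]
top +x 140 [93, 86, 89, 92, 96, 98, 97, 81, 50, 28, 22, 24, 35, 61, 93, 107, 106]
top -y 140 [54, 54, 54, 52, 47, 46, 45, 54, 70, 87, 101, 102, 99, 96, 93, 96, 100]
top +y 140 [70, 65, 68, 83, 95, 97, 96, 91, 81, 68, 57, 55, 59, 64, 69, 72, 70]
top -x 140 [142, 140, 141, 142, 145, 147, 143, 131, 105, 87, 88, 90, 89, 75, 47, 34, 40]
```

>>> carry_out(rows=[{"jaw":1,"x":-0.03,"y":-0.04,"z":0,"ax":0,"ay":0,"az":0},{"jaw":1,"x":0,"y":0,"z":0.05,"ax":0,"ay":0,"az":0},{"jaw":1,"x":0,"y":0,"z":0,"ax":0,"ay":0,"az":0},{"jaw":1,"x":0,"y":0,"z":0,"ax":0,"ay":0,"az":0}])

```text
clock: 15.3
tool_pos: [0.6237, 0.1786, 0.3266]
ee_rot: [0.04, 0.999, -0.0, 0.0]
contact_force: [0.4, 0.5, -1.6]
opening: 0.0139
grasp_force: 42.5
```

```bash
python3 b.py
```

```text
15.3 [0.6237 0.1786 0.3266] F [-0.4  0.5  1.6] M [-0.03  0.04 -0.03]
to bed [0.027 0.072 0.057] [-0.0006  0.0006 -0.0002]
```

Not yet loaded; continue down.

>>> carry_out(rows=[{"jaw":1,"x":0,"y":0,"z":0.05,"ax":0,"ay":0,"az":0},{"jaw":1,"x":0,"y":0,"z":0.05,"ax":0,"ay":0,"az":0},{"jaw":1,"x":0,"y":0,"z":0,"ax":0,"ay":0,"az":0},{"jaw":1,"x":0,"y":0,"z":0,"ax":0,"ay":0,"az":0}])

```text
clock: 15.63
tool_pos: [0.6237, 0.1787, 0.3255]
ee_rot: [0.04, 0.999, -0.0, 0.0]
contact_force: [-0.1, 0.3, -2.7]
opening: 0.0131
grasp_force: 42.5
```

```bash
python3 b.py
```

```text
15.6333 [0.6237 0.1787 0.3255] F [0.1 0.3 2.7] M [-0.03  0.01 -0.04]
to bed [ 0.026  0.07  -0.045] [-0.0006  0.0005 -0.0002]
```

>>> carry_out(rows=[{"jaw":1,"x":0,"y":0,"z":0.05,"ax":0,"ay":0,"az":0},{"jaw":1,"x":0,"y":0,"z":0.05,"ax":0,"ay":0,"az":0},{"jaw":1,"x":0,"y":0,"z":0,"ax":0,"ay":0,"az":0},{"jaw":1,"x":0,"y":0,"z":0,"ax":0,"ay":0,"az":0}])

```text
clock: 15.97
tool_pos: [0.6237, 0.1786, 0.3249]
ee_rot: [0.04, 0.999, -0.0, 0.0]
contact_force: [-0.5, -0.2, 0.3]
opening: 0.0138
grasp_force: 42.7
```

```bash
python3 b.py
```

```text
15.9667 [0.6237 0.1786 0.3249] F [ 0.5 -0.2 -0.3] M [-0.01 -0.02  0.02]
to bed [ 0.028  0.074 -0.112] [-0.0005  0.001  -0.0002]
```

>>> carry_out(rows=[{"jaw":1,"x":0,"y":0,"z":0.05,"ax":0,"ay":0,"az":0},{"jaw":1,"x":0,"y":0,"z":0,"ax":0,"ay":0,"az":0},{"jaw":1,"x":0,"y":0,"z":0,"ax":0,"ay":0,"az":0}])

```text
clock: 16.22
tool_pos: [0.6237, 0.1786, 0.3249]
ee_rot: [0.04, 0.999, -0.0, 0.001]
contact_force: [-2.0, 0.0, 4.5]
opening: 0.0133
grasp_force: 43.4
```

```bash
python3 b.py
python3 - <<'E'
from prof import *
S={n:snapshot(n) for n in("top","side")};pickle.dump(S,open("S8.pkl","wb"))
prof(S,146,[e for e in ED if e[:2] not in(("side","+x"),("side","+y"))])
E
```

```text
16.2167 [0.6237 0.1786 0.3249] F [ 2.  -0.1 -4.5] M [0.02 0.28 0.05]
to bed [ 0.023  0.076 -0.114] [-0.0005  0.0013 -0.0002]
side -x 146 [52, 52, 54, 58, 64, 72, 80, 87, 94, 102, 108, 111, 110, 108, 105, 103, 102]
side -y 146 [75, 78, 82, 84, 86, 88, 94, 102, 113, 124, 131, 135, 135, 135, 134, 133, 130]
top +x 146 [161, 161, 161, 162, 163, 166, 167, 139, 72, 23, 18, 22, 27, 39, 71, 105, 115]
top +x 146 [107, 108, 109, 109, 109, 109, 112, 100, 63, 31, 22, 23, 27, 39, 67, 96, 107]
top -y 146 [46, 48, 49, 48, 45, 39, 39, 65, 100, 136, 166, 168, 163, 161, 160, 160, 161]
top +y 146 [107, 108, 108, 107, 112, 118, 124, 123, 95, 62, 53, 60, 69, 75, 79, 77, 72]
top -x 146 [159, 159, 159, 159, 158, 159, 158, 148, 142, 153, 162, 162, 161, 163, 158, 127, 104]
```

Flush to a fraction of a millimetre in the top view and seated. Release and retract.

>>> carry_out(rows=[{"jaw":0.55,"x":0,"y":0,"z":0,"ax":0,"ay":0,"az":0},{"jaw":0.4,"x":0,"y":0,"z":0,"ax":0,"ay":0,"az":0},{"jaw":0.2,"x":0,"y":0,"z":0,"ax":0,"ay":0,"az":0},{"jaw":0,"x":0,"y":0,"z":0,"ax":0,"ay":0,"az":0},{"jaw":-0.2,"x":0,"y":0,"z":0,"ax":0,"ay":0,"az":0},{"jaw":-0.2,"x":0,"y":0,"z":0,"ax":0,"ay":0,"az":0},{"jaw":-0.2,"x":0,"y":0,"z":0,"ax":0,"ay":0,"az":0},{"jaw":-0.2,"x":0,"y":0,"z":-0.5,"ax":0,"ay":0,"az":0},{"jaw":-0.2,"x":0,"y":0,"z":-1,"ax":0,"ay":0,"az":0},{"jaw":-0.2,"x":0,"y":0,"z":-2,"ax":0,"ay":0,"az":0},{"jaw":-0.2,"x":0,"y":0,"z":-3,"ax":0,"ay":0,"az":0},{"jaw":-0.2,"x":0,"y":0,"z":-3,"ax":0,"ay":0,"az":0},{"jaw":-0.2,"x":0,"y":0,"z":-3,"ax":0,"ay":0,"az":0}])

```text
clock: 17.4
tool_pos: [0.6234, 0.1786, 0.4515]
ee_rot: [0.04, 0.999, -0.0, 0.001]
contact_force: [0.7, 0.7, -0.3]
opening: 0.0512
grasp_force: 0.0
```

>>> carry_out(rows=[{"jaw":-0.2,"x":0,"y":-3,"z":0,"ax":0,"ay":0,"az":0},{"jaw":-0.2,"x":0,"y":-3,"z":0,"ax":0,"ay":0,"az":0},{"jaw":-0.2,"x":0,"y":-3,"z":0,"ax":0,"ay":0,"az":0},{"jaw":-0.2,"x":0,"y":-3,"z":0,"ax":0,"ay":0,"az":0},{"jaw":-0.2,"x":0,"y":-3,"z":0,"ax":0,"ay":0,"az":0},{"jaw":-0.2,"x":0,"y":-3,"z":0,"ax":0,"ay":0,"az":0},{"jaw":-0.2,"x":0,"y":-3,"z":0,"ax":0,"ay":0,"az":0},{"jaw":-0.2,"x":0,"y":-3,"z":0,"ax":0,"ay":0,"az":0},{"jaw":-0.2,"x":0,"y":-3,"z":0,"ax":0,"ay":0,"az":0}])

```text
clock: 18.15
tool_pos: [0.6018, -0.0918, 0.4507]
ee_rot: [0.04, 0.999, -0.001, 0.001]
contact_force: [-0.1, 0.1, 0.2]
opening: 0.051
grasp_force: 0.0
```

```bash
python3 b.py
python3 - <<'E'
from prof import *
S={n:snapshot(n) for n in("top","side")};pickle.dump(S,open("S9.pkl","wb"))
prof(S,146,ED)
E2=rect("top",pl)+rect("top",hd)+rect("side",hd)
g=lambda p,X:fm([p[0],p[1],p[2]],X+[0,.056,.14])
refine(g,M3,rect("top",pl),S);refine(g,M3,rect("top",hd),S)
fy=[("top",(x,-15,80),(x,-110,80)) for x in(-6,6)]
refine(lambda p,X:frt([*M3,p[0]],X),[0.],fy,S)
refine(lambda p,X:frt([*M3,p[0]],X),[0.],[("side",(-6,-110,80),(-6,-110,35)),("side",(6,-110,80),(6,-110,35)),("side",(-6,-15,80),(-6,-15,45))],S)
E
```

```text
18.15 [ 0.6018 -0.0918  0.4507] F [ 0.2  0.1 -0.2] M [ 0.07 -0.04 -0.02]
to bed [1.8000e-02 2.7216e+01 1.2443e+01] [-0.0009  0.0025 -0.0001]
side -x 146 [57, 59, 61, 67, 74, 82, 91, 104, 122, 143, 159, 169, 171, 170, 168, 167, 167]
side -y 146 [75, 78, 81, 83, 85, 88, 95, 105, 118, 130, 139, 144, 147, 148, 148, 147, 145]
side +x 146 [108, 108, 108, 108, 108, 109, 109, 110, 110, 109, 108, 106, 105, 105, 105, 108, 114]
side +y 146 [125, 126, 127, 128, 130, 132, 133, 135, 137, 140, 144, 148, 152, 155, 157, 159, 161]
top +x 146 [158, 158, 158, 159, 161, 165, 165, 137, 67, 20, 19, 23, 26, 37, 70, 103, 112]
top +x 146 [162, 159, 159, 159, 161, 164, 164, 133, 70, 26, 19, 22, 26, 39, 66, 96, 106]
top -y 146 [50, 52, 53, 51, 47, 41, 42, 68, 102, 138, 165, 166, 162, 160, 159, 158, 158]
top +y 146 [130, 130, 131, 132, 134, 138, 140, 135, 106, 65, 49, 57, 66, 73, 78, 76, 70]
top -x 146 [155, 155, 155, 155, 155, 156, 154, 143, 139, 151, 159, 159, 158, 157, 157, 158, 158]
mean px before/after 0.72 0.68 [ 0.5683  0.1842 -1.6546] per-edge [0.3 0.2 0.4 1.8]
mean px before/after 1.07 1.01 [ 0.5685  0.1843 -1.6494] per-edge [0.4 0.2 0.3 3.2]
mean px before/after 0.5 0.29 [0.0165] per-edge [0.4 0.2]
mean px before/after 1.42 1.42 [-0.0071] per-edge [3.3 0.5 0.5]
```

```bash
python3 -c "
from plant import *
print(hand_in())"
```

```text
the job is handed in; nothing more can be done
None
```

The rotor is turned upright to within about 0.02 rad, the cover sits handle up on the tray with its edges flush to within about 1 mm by camera, and the job was handed in at about 18 s; no verdict came back, and the bottle, tub and carton were never approached.

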